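# Read in the shim tins and put them away

## Task

Stand all the coloured shim tins upright together on the black mat, wholly on it and each with its white code label turned squarely to the reader's face, let go of them, and press the green button fully down once they all face it. Then put all the tins upright into the red drawer and shut the drawer fully, leaving the other things on the bench where they are. Two or three tins are there, not always the same ones.

Things in the scene. Friction and masses are not known exactly. Their poses are not given: they have to be found in the camera images.
- tin_red: closed red plastic shim tin, an upright cylinder 60 mm across and 70 mm tall, 0.22 kg, heavy at the bottom, origin at the centre of its underside, z up; its own +x axis points to its marked side, which carries a white code label with black bars; a white dash on the red top runs from the centre to the rim on that same side. May be absent
- tin_green: closed green plastic shim tin, an upright cylinder 60 mm across and 70 mm tall, 0.22 kg, heavy at the bottom, origin at the centre of its underside, z up; its own +x axis points to its marked side, which carries a white code label with black bars; a white dash on the green top runs from the centre to the rim on that same side. May be absent
- tin_blue: closed blue plastic shim tin, an upright cylinder 60 mm across and 70 mm tall, 0.22 kg, heavy at the bottom, origin at the centre of its underside, z up; its own +x axis points to its marked side, which carries a white code label with black bars; a white dash on the blue top runs from the centre to the rim on that same side. May be absent
- tin_yellow: closed yellow plastic shim tin, an upright cylinder 60 mm across and 70 mm tall, 0.22 kg, heavy at the bottom, origin at the centre of its underside, z up; its own +x axis points to its marked side, which carries a white code label with black bars; a white dash on the yellow top runs from the centre to the rim on that same side. May be absent
- tin_red_mark (a point): centre of the code label on the red tin's side, 30 mm from the tin's axis, 35 mm above its underside
- tin_green_mark (a point): centre of the code label on the green tin's side, 30 mm from the tin's axis, 35 mm above its underside
- tin_blue_mark (a point): centre of the code label on the blue tin's side, 30 mm from the tin's axis, 35 mm above its underside
- tin_yellow_mark (a point): centre of the code label on the yellow tin's side, 30 mm from the tin's axis, 35 mm above its underside
- reader: grey code reader block fixed to the bench, 300 mm wide (its y), 70 mm deep, 72 mm tall; origin at the foot of its front face, in the middle; its +x points from the face into the block: the face, with a dark reading window, looks along -x, to the robot's side. A thin black mat with yellow edges, no obstacle, lies from 10 to 120 mm before the face, 320 mm wide
- mat (a point): centre of the mat, 65 mm before the reader's face, at bench height
- read_button (a joint): round green push button, 32 mm across, on the reader's top; 0 = up, 0.006 m = fully down (5 N), springs back
- read_button_top (a point): centre of the button's top face, pressed straight down
- cabinet: low grey cabinet fixed to the bench, 290 mm wide (its y), 240 mm deep, 98 mm tall; origin at the foot of its front face, in the middle; x axis points into the cabinet, the drawer comes out along its -x, towards the robot
- drawer (a joint): red drawer of the cabinet: 0 = fully shut, 0.18 m = fully out; slides with about 2 N friction and stays where left
- drawer_in (a point): middle of the drawer's inner floor, 10 mm above the bench, moves with the drawer; inside, the drawer is 184 mm long (x, 92 mm each way) and 254 mm wide (y). Front panel 89 mm tall; the other walls reach 58 mm above the bench. With the drawer out by e, the first e of its length behind the front panel is open from above
- drawer_handle (a point): middle of the drawer's steel bar handle, 68 mm above the bench; the bar runs along the drawer's y, 110 mm long (90 mm between its two arms), 10 mm thick and 14 mm tall; 30 mm of free space between the bar and the front panel, open from above
- spray_can: white cleaner bottle (round-shouldered) with a blue label and red cap, 60 mm across, 190 mm tall, origin under its centre; not part of the job
- dial_gauge: dial gauge lying on the cabinet's top, white face 60 mm across, 16 mm thick, with a blue foot, about 105 mm long, origin under the dial's centre; not part of the job
- green_cup: open green plastic cup, 60 mm across, 55 mm tall, standing on the cabinet's top; not part of the job
- red_cup: open red plastic cup, 60 mm across, 55 mm tall, standing on the bench; not part of the job
- wrench: steel wrench lying flat, 150 mm long; not part of the job
- meter: blue handheld meter lying flat, 130 x 70 x 34 mm; not part of the job
- screwdriver: screwdriver lying flat; not part of the job
There are look-alikes about, which are no part of the job. What is shaped like the tin_blue but grey is not meant. Several things have the shape of the tin_yellow; the one meant has the colours described above.

How it is judged:
On the way, in this order (a step that is already met when the one before it is completed fails the run):
1. all tins that are there stand released and upright on the mat with their labels facing the reader, while the button is held down (x of tin_red_mark in the frame of reader between -0.062 and -0.005 m and x of each of tin_red, tin_green, tin_blue, tin_yellow in the frame of reader below -0.038 m and y of tin_red in the frame of reader between -0.137 and 0.137 m and angle between the x axis of each of tin_red, tin_green, tin_blue, tin_yellow and the x axis of reader, either way round below 0.26 rad and angle between each of tin_red, tin_green, tin_blue, tin_yellow's own z axis and vertical below 0.1 rad and height (world z) of each of tin_red, tin_green, tin_blue, tin_yellow below 0.008 m and contact force between each of tin_red, tin_green, tin_blue, tin_yellow and the fingers below 0.1 N and x of tin_green_mark in the frame of reader between -0.062 and -0.005 m and y of tin_green in the frame of reader between -0.137 and 0.137 m and x of tin_blue_mark in the frame of reader between -0.062 and -0.005 m and y of tin_blue in the frame of reader between -0.137 and 0.137 m and x of tin_yellow_mark in the frame of reader between -0.062 and -0.005 m and y of tin_yellow in the frame of reader between -0.137 and 0.137 m and value of joint read_button above 0.004 m), for 0.05 s.
2. all tins stand upright in the drawer (x of tin_red in the frame of drawer_in between -0.075 and 0.075 m and y of tin_red in the frame of drawer_in between -0.115 and 0.115 m and z of tin_red in the frame of drawer_in between -0.006 and 0.01 m and angle between each of tin_red, tin_green, tin_blue, tin_yellow's own z axis and vertical below 0.12 rad and x of tin_green in the frame of drawer_in between -0.075 and 0.075 m and y of tin_green in the frame of drawer_in between -0.115 and 0.115 m and z of tin_green in the frame of drawer_in between -0.006 and 0.01 m and x of tin_blue in the frame of drawer_in between -0.075 and 0.075 m and y of tin_blue in the frame of drawer_in between -0.115 and 0.115 m and z of tin_blue in the frame of drawer_in between -0.006 and 0.01 m and x of tin_yellow in the frame of drawer_in between -0.075 and 0.075 m and y of tin_yellow in the frame of drawer_in between -0.115 and 0.115 m and z of tin_yellow in the frame of drawer_in between -0.006 and 0.01 m), for 0.2 s.
At the end, for the whole second after the job is handed in: every tin present stands upright (within 0.12 rad), at rest, on the drawer's floor, and the drawer is shut to 8 mm; before that, the button was pressed over 4 mm while all tins stood released on the mat, 40 to 90 mm before the reader, labels facing it within 0.26 rad (all of step 2 and linear speed of each of tin_red, tin_green, tin_blue, tin_yellow below 0.02 m/s and value of joint drawer below 0.008 m); the robot touches nothing.
It fails at once if another thing on the bench or cabinet is moved by more than 5 cm (distance of any of spray_can, dial_gauge, green_cup, red_cup, wrench, meter, screwdriver from where it was at the start of the episode above 0.05 m).
Of tin_red, tin_green, tin_blue, tin_yellow only 2 to 3 are there at a start; the rules pass over those that are not, and their reading is None.
At some moment in a run one of tin_red, tin_green, tin_blue, tin_yellow may be knocked a few centimetres aside while the robot is not near it.
It also fails if it takes over 210 s, if anything falls off the work surface, if the arm or the gripper's body presses on something with over 40 N, if the wrist force passes 120 N, or if a joint passes its speed limit or range.

## Robot

A 7-joint arm with a two-finger parallel gripper is mounted at the origin on the work surface. World frame = base frame: x ahead of the robot, y to its left, z up, the work surface at z = 0. Lengths are in m, angles in rad, forces in N, time in s.
With the tool pointing down it reaches from about 0.425 to 0.925 m from the base axis. Payload 6.8 kg.
Tool frame: the origin (TCP) lies midway between the tips of the shut fingers; the grasp point (between the pads) lies 19 mm behind it (bot.hold_point_z is the distance from the TCP to the grasp point, in m); z points along the fingers, y is the line along which they close (so a half turn about z gives the same grasp; the last joint's range is limited). The gripper opens to 85 mm and grips with 20 to 120 N. Pads are 22 mm wide; open, the fingers measure 114 mm over their backs; the gripper's body (76 mm by 85 mm) begins 54 mm behind the grasp point. The pads swing forward as they close: fully open they stand 13 mm farther back than shut.
Start: joints at [-1.417, 0.477, 0.022, 1.555, -0.011, 1.109, -0.083], TCP at [0.175, 0.652, 0.202] pointing down, gripper open.
Joint ranges: [-2.96, 2.96], [-0.34, 2.1], [-1.41, 1.46], [0.24, 2.44], [-1.37, 4.51], [0.17, 1.92], [-2.96, 2.96]. Speed limits (rad/s): [2.39, 2.39, 3.14, 3.14, 3.14, 3.14, 3.14].

## Interface

Orientations are given as a unit quaternion [w, x, y, z].
In Python, from station import bot gives the robot as it stands. The module is installed in compiled form; this text tells all that it offers.
- The arm moves only by the tool step_arm, never from a script. Its argument "increments" is a list that holds one entry, the list of rows, each a list of 7 numbers: the opening, from -1 (shut) to 1 (fully open), then the shift along the tool's x, y, z in mm, then the turn, a rotation vector about the tool's x, y, z in degrees. In form: [[[grip, x, y, z, ax, ay, az], ...]]. A call has 1 to 10 rows; each row is the pose to reach, as a shift and turn from the pose commanded when the call began, along the tool's axes at that moment; what a row does not reach only later rows make up. A row lasts 1/12 s, in which the tool goes at most 41.7 mm and 7.16 degrees, less where a joint would pass 70% of its speed; a pose out of reach is approached as far as the arm can. A call with a gripper value outside its range is refused whole. The fingers move at their own pace and stop on an object; "force" is the grip in N (left out, the last holds). Time passes only in rows, so rows that repeat a pose let the fingers close. It gives the time, the measured TCP pose, the force, the opening and the grip force at its end, in the units of the state.
- bot.get_obs(): the state, without advancing time (a new reading comes with each control period).
- bot.read_camera(name): name is "side" or "top"; returns a dict with "image" (480x640x3 uint8, red, green, blue), "camera_matrix" (3x3 intrinsics, pixels), "R" (3x3) and "t" (3): a world point X has camera coordinates R X + t. Camera axes: x right, y down, z forward; pixel columns grow to the right and rows downward; lengths in m; the calibration is good to about 2 mm. A picture is of the moment at which its call begins. There is no depth.
- bot.hand_in(): hands the job in; it is judged then, once.
The state is a dict: "t": time; "q": joint angles; "joint_vel": joint speeds; "joint_torque": joint torques, N m; "eef_pos": TCP position; "tool_rot": TCP orientation; "contact_force": force on the tool from outside, world axes, zero at the start; "torque": the same for the moment, N m; "gripper_width": opening from 0.0 (shut) to 1.0 (fully open); "grasp_force": force on a finger pad.
Only numpy, scipy, OpenCV 4.12 (cv2) and the standard library are available. Lean on these libraries where they do the work, as an engineer would, in place of code of your own. Each camera call takes 0.05 s, during which the arm holds its last target. There are 200 camera calls.

## Working session

There is one attempt and no reset: what is moved stays moved. The work goes in short steps, Python scripts to look and compute and a tool call to move; the robot and the scene stay as the last step left them, time stands still between calls to the robot, and variables do not carry over. Pictures are saved under pics/ and viewed, at most 14 in all, crops included, and the job is handed in when it is done.

Besides the shell and the picture viewer there is one more tool, called as name([rows], argument=value, ...), one row to a line, values as JSON. step_arm: Moves the arm, as the interface text tells. Its arguments: {"type":"object","properties":{"increments":{"type":"array"},"force":{"type":"number"}},"required":["increments"]}

```bash
mkdir -p pics
cat > h.py <<'E'
import numpy as np, cv2
from station import bot
from scipy.spatial.transform import Rotation as Ro
def shot(n,f):
    c=bot.read_camera(n); cv2.imwrite('pics/'+f,c['image'][:,:,::-1]); np.savez('pics/'+f[:-4]+'.npz',**c); return c
def ray(c,u,v,z):
    K,R,t=c['camera_matrix'],c['R'],c['t']
    d=R.T@np.linalg.solve(K,[u,v,1]); o=-R.T@np.asarray(t); return o+d*(z-o[2])/d[2]
def proj(c,X):
    p=c['camera_matrix']@(c['R']@np.asarray(X,float)+c['t']); return p[:2]/p[2]
E
python3 - <<'E'
from h import *
for n in('top','side'):
    c=shot(n,n+'0.png'); print(n,-c['R'].T@c['t'],c['R'].round(2).tolist())
o=bot.get_obs(); print(o)
E
```

```text
top [4.09939883e-01 1.63104701e-03 1.89860985e+00] [[0.0, -1.0, -0.01], [-1.0, -0.0, -0.1], [0.1, 0.01, -1.0]]
side [0.28725814 0.97057131 1.09394712] [[-0.95, -0.32, 0.02], [-0.24, 0.66, -0.72], [0.22, -0.68, -0.7]]
{'t': 0.1, 'q': array([-1.4171387 ,  0.47772599,  0.02235986,  1.55636852, -0.01147317,
        1.10930876, -0.08310023]), 'joint_vel': array([ 0.00105592, -0.00224604,  0.00135232, -0.0021349 , -0.00141726,
        0.00103354,  0.0027129 ]), 'joint_torque': array([ 3.90287867e-03, -5.97759318e+01,  1.61313716e+00, -2.81953597e+01,
        1.27716508e-02,  5.08256911e-03, -2.29933917e-06]), 'eef_pos': array([0.17455583, 0.65142332, 0.20111086]), 'tool_rot': array([-3.25769818e-05,  1.30497354e-01,  9.91448301e-01, -8.40488601e-04]), 'contact_force': array([ 1.18358112, -0.36403702, -0.54425868]), 'torque': array([-0.00662821,  0.0498929 ,  0.03733634]), 'grasp_force': 0.0, 'gripper_width': 1.0022969025577233}
```

View pics/top0.png

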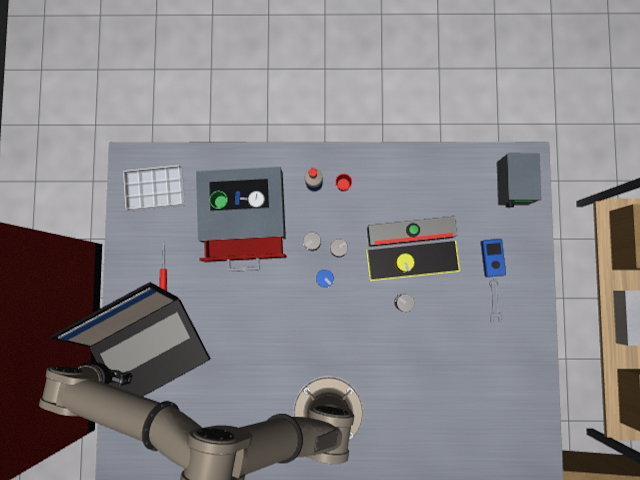

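View pics/side0.png

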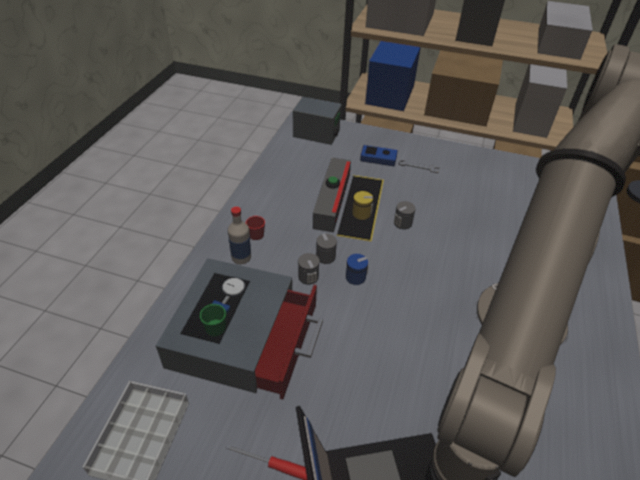

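Top view: the blue tin is at (325,278) and the yellow tin at (405,262), already on the mat. Three grey look-alikes are at (312,241), (339,247) and (404,302). I'll confirm with a crop.

Run:
```python
import cv2
i=cv2.imread('pics/top0.png')[160:320,190:470]
cv2.imwrite('pics/crop0.png',cv2.resize(i,None,fx=2.85,fy=2.85,interpolation=cv2.INTER_CUBIC))
```

```text
(no output)
```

View pics/crop0.png

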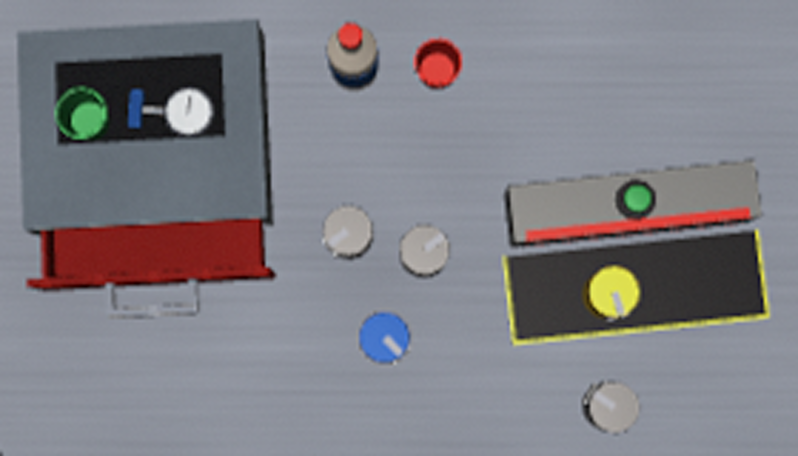

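```bash
cat >> h.py <<'E'
def tin(c,col):
    im=c['image']; h=cv2.cvtColor(im,cv2.COLOR_RGB2HSV); lo,hi={'blue':((100,120,60),(125,255,255)),'yellow':((24,120,120),(34,255,255))}[col]
    m=cv2.inRange(h,lo,hi); m[:200]=0; m[330:]=0; m[:,:210]=0; m[:,475:]=0
    m=cv2.morphologyEx(m,cv2.MORPH_OPEN,np.ones((3,3)))
    n,l,s,ce=cv2.connectedComponentsWithStats(m); k=1+np.argmax(s[1:,4]); pts=np.argwhere(l==k)[:,::-1]
    (u,v),r=cv2.minEnclosingCircle(pts.astype(np.float32))
    P=ray(c,u,v,.07)
    yy,xx=np.mgrid[0:480,0:640]; ins=np.hypot(xx-u,yy-v)<r-0.5
    w=im.astype(float).min(2); thr=np.percentile(w[ins],60); wt=np.where(ins,np.clip(w-thr,0,None),0)
    q=ray(c,(wt*xx).sum()/wt.sum(),(wt*yy).sum()/wt.sum(),.07)-P
    return P,np.degrees(np.arctan2(q[1],q[0])),(u,v,r),np.hypot(*q[:2])
E
python3 - <<'E'
from h import *
c=dict(np.load('pics/top0.npz'))
for k in('blue','yellow'): print(k,tin(c,k))
f=lambda x,y,z:ray(c,190+(x-.9)/2.85,160+(y-.9)/2.85,z).round(4)
m=[f(*p,0) for p in((503,258),(757,232),(769,318),(514,343))]; print('mat',m, np.mean(m,0))
for a,b in((0,1),(3,2),(1,2),(0,3)):
    d=m[b]-m[a]; print(np.linalg.norm(d),np.degrees(np.arctan2(d[1],d[0])))
print('button',f(637,197,.08),'readertop',f(507,184,.072),f(755,160,.072),f(512,243,.072),f(760,217,.072))
print('cab top',[f(*p,.098) for p in((20,32),(258,20),(270,222),(25,232))])
print('panel',f(30,282,.089),f(273,270,.089)); print('handle',f(115,315,.075),f(196,312,.075))
print('greys',f(347,231,.07),f(424,249,.07),f(613,407,.07))
print(Ro.from_quat(bot.get_obs()['tool_rot'],scalar_first=True).as_matrix().round(3))
# yellow mask edges of mat
h=cv2.cvtColor(c['image'],cv2.COLOR_RGB2HSV);mm=cv2.inRange(h,(20,90,90),(36,255,255));mm[:230]=0;mm[290:]=0;mm[:,:360]=0;mm[:,470:]=0
p=np.argwhere(mm)[:,::-1].astype(np.float32); r=cv2.minAreaRect(p);print(r); print([ray(c,*q,0).round(4) for q in cv2.boxPoints(r)])
E
```

```text
blue (array([0.4586401 , 0.01121679, 0.07      ]), np.float64(-135.7073509488077), (324.3571472167969, 277.8571472167969, 8.561100006103516), np.float64(0.013428622337076925))
yellow (array([ 0.51326787, -0.26404449,  0.07      ]), np.float64(-166.69811248159172), (405.058837890625, 261.8823547363281, 8.94532585144043), np.float64(0.01373668936446591))
mat [array([ 0.5586, -0.1369,  0.    ]), array([ 0.5913, -0.4535,  0.    ]), array([ 0.4842, -0.4659,  0.    ]), array([ 0.453 , -0.1498,  0.    ])] [ 0.521775 -0.301525  0.      ]
0.31828422832430764 -84.10312055641873
0.31763603385006556 -84.36299641416707
0.10781544416269871 -173.3957201848986
0.10638500834234114 -173.03530720471915
button [ 0.6257 -0.2919  0.08  ] readertop [ 0.6424 -0.137   0.072 ] [ 0.6715 -0.4358  0.072 ] [ 0.571  -0.1425  0.072 ] [ 0.6025 -0.4402  0.072 ]
cab top [array([0.8232, 0.4488, 0.098 ]), array([0.8376, 0.1626, 0.098 ]), array([0.5936, 0.1462, 0.098 ]), array([0.5816, 0.437 , 0.098 ])]
panel [0.5228 0.4319 0.089 ] [0.5372 0.1429 0.089 ]
handle [0.4842 0.3325 0.075 ] [0.4879 0.2356 0.075 ]
greys [0.5856 0.0556 0.07  ] [ 0.5639 -0.037   0.07  ] [ 0.3756 -0.2612  0.07  ]
[[-0.966  0.259 -0.   ]
 [ 0.259  0.966 -0.002]
 [-0.    -0.002 -1.   ]]
((412.8142395019531, 260.68377685546875), (30.57912826538086, 90.8104019165039), 84.1604995727539)
[array([ 0.559 , -0.1366,  0.    ]), array([ 0.5921, -0.4575,  0.    ]), array([ 0.4841, -0.466 ,  0.    ]), array([ 0.4513, -0.1468,  0.    ])]
```

step_arm([
  [[-0.2, 0, 0, -220, 0, 0, 0], [-0.2, 0, 0, -220, 0, 0, 0], [-0.2, 0, 0, -220, 0, 0, 0], [-0.2, 0, 0, -220, 0, 0, 0], [-0.2, 0, 0, -220, 0, 0, 0], [-0.2, 0, 0, -220, 0, 0, 0], [-0.2, -80, -55, -220, 0, 0, 14], [-0.2, -110, -76, -220, 0, 0, 21], [-0.2, -140, -97, -220, 0, 0, 28], [-0.2, -170, -118, -220, 0, 0, 35]],
])

```text
t: 0.93
eef_pos: [0.2833, 0.5231, 0.4214]
tool_rot: [-0.0, 0.374, 0.927, -0.0]
contact_force: [1.2, 1.5, -0.2]
gripper_width: 0.402
grasp_force: 0.0
```

```bash
cat >> h.py <<'E'
def plan(x,y,z,yaw_x=None):
    """increments (mm,deg) in tool axes to a down pose at x,y,z with tool x at world yaw_x"""
    o=bot.get_obs(); R=Ro.from_quat(o['tool_rot'],scalar_first=True).as_matrix()
    d=R.T@(np.array([x,y,z])-o['eef_pos'])*1000
    a=np.zeros(3)
    if yaw_x is not None:
        t=np.radians(yaw_x); T=np.array([[np.cos(t),np.sin(t),0],[np.sin(t),-np.cos(t),0],[0,0,-1]]); a=np.degrees(Ro.from_matrix(R.T@T).as_rotvec())
    print('t',round(o['t'],2),'pos',o['eef_pos'].round(4),'xyaw',np.degrees(np.arctan2(R[1,0],R[0,0])).round(1),'q7',o['q'][6].round(2),'->',d.round(1),a.round(1))
E
python3 -c "
from h import *
plan(.486,.284,.2,92.6)"
```

```text
t 0.93 pos [0.2833 0.5231 0.4214] xyaw 136.0 q7 -0.34 -> [-311.8  -31.2  221.5] [-0.   0.  43.4]
```

step_arm([
  [[-0.2, -40, -4, 0, 0, 0, 5], [-0.2, -80, -8, 0, 0, 0, 10], [-0.2, -120, -12, 0, 0, 0, 15], [-0.2, -160, -16, 0, 0, 0, 20], [-0.2, -200, -20, 10, 0, 0, 25], [-0.2, -235, -25, 40, 0, 0, 31], [-0.2, -265, -28, 80, 0, 0, 37], [-0.2, -290, -31, 110, 0, 0, 43], [-0.2, -312, -31, 145, 0, 0, 43.4], [-0.2, -312, -31, 180, 0, 0, 43.4]],
])

```text
t: 1.77
eef_pos: [0.49, 0.2832, 0.2439]
tool_rot: [0.001, 0.691, 0.723, 0.001]
contact_force: [0.6, 0.3, 0.2]
gripper_width: 0.396
grasp_force: 0.0
```

step_arm([
  [[-0.2, 0, 0, 40, 0, 0, 0], [-0.2, 0, 0, 60, 0, 0, 0], [-0.2, 0, 0, 60, 0, 0, 0]],
])

```text
t: 2.02
eef_pos: [0.4832, 0.2849, 0.1788]
tool_rot: [-0.001, 0.689, 0.725, -0.005]
contact_force: [0.0, -0.1, -0.4]
gripper_width: 0.394
grasp_force: 0.0
```

Run:
```python
from h import *
plan(.486,.284,.05,92.6)
c=shot('side','side1.png')
i=c['image'][220:400,200:400,::-1]
cv2.imwrite('pics/side1c.png',cv2.resize(i,None,fx=3,fy=3,interpolation=cv2.INTER_CUBIC))
shot('top','top1.png')
```

```text
t 2.02 pos [0.4832 0.2849 0.1788] xyaw 92.9 q7 -0.44 -> [ -0.3   3.8 128.7] [-0.5  0.3  0.3]
```

View pics/side1c.png

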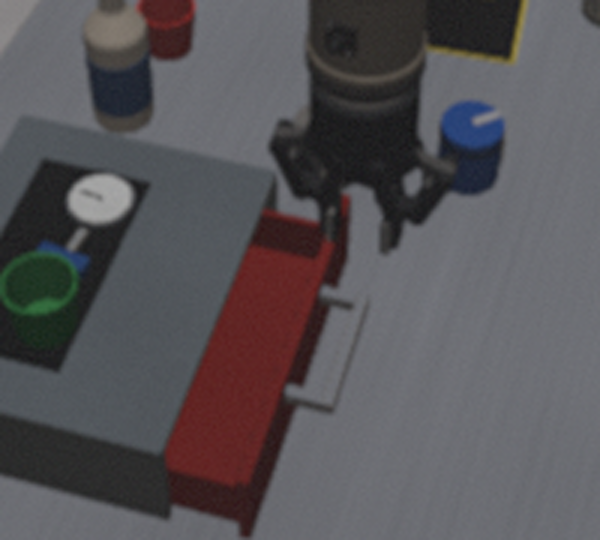

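View pics/top1.png

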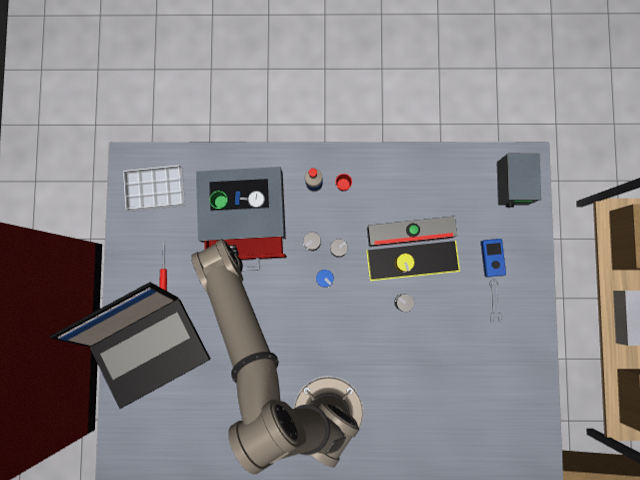

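Drawer interior visible, and the bar runs from crop (368,300) to (334,410). The bench the arm hid before is empty, so there are only two tins (blue, yellow). Checking the handle with the side camera.

Run:
```python
from h import *
c=dict(np.load('pics/side1.npz'))
a,b=ray(c,200+367/3,220+302/3,.072),ray(c,200+334/3,220+408/3,.072); print(a,b,(a+b)/2)
plan(*((a+b)/2)[:2],.05,92.6)
```

```text
[0.48708222 0.24133111 0.072     ] [0.48031493 0.34621989 0.072     ] [0.48369857 0.2937755  0.072     ]
t 2.12 pos [0.4865 0.2871 0.1841] xyaw 93.0 q7 -0.44 -> [  6.9  -2.3 134.1] [-0.   0.1  0.4]
```

step_arm([
  [[-0.2, 2, -1, 40, 0, 0, 0], [-0.2, 2, -1, 80, 0, 0, 0], [-0.2, 2, -1, 105, 0, 0, 0], [-0.2, 2, -1, 120, 0, 0, 0], [-0.2, 2, -1, 130, 0, 0, 0], [-0.2, 2, -1, 130, 0, 0, 0]],
])

```text
t: 2.62
eef_pos: [0.4857, 0.2898, 0.0541]
tool_rot: [-0.0, 0.688, 0.725, 0.0]
contact_force: [-0.4, -0.8, 0.1]
gripper_width: 0.399
grasp_force: 0.0
```

step_arm([
  [[-1, 0, 0, 0, 0, 0, 0], [-1, 0, 0, 0, 0, 0, 0], [-1, 0, 0, 0, 0, 0, 0], [-1, 0, 0, 0, 0, 0, 0], [-1, 0, 0, 0, 0, 0, 0], [-1, 0, 0, 0, 0, 0, 0]],
], force=40)

```text
t: 3.12
eef_pos: [0.4857, 0.2894, 0.0546]
tool_rot: [0.0, 0.689, 0.725, 0.0]
contact_force: [1.2, 0.5, -0.5]
gripper_width: 0.0
grasp_force: 0.0
```

Run:
```python
from h import *
c=shot('side','side2.png')
i=c['image'][260:390,250:400,::-1]
cv2.imwrite('pics/side2c.png',cv2.resize(i,None,fx=4,fy=4,interpolation=cv2.INTER_CUBIC))
print(proj(c,bot.get_obs()['eef_pos']))
```

```text
[316.63925454 340.31726301]
```

View pics/side2c.png

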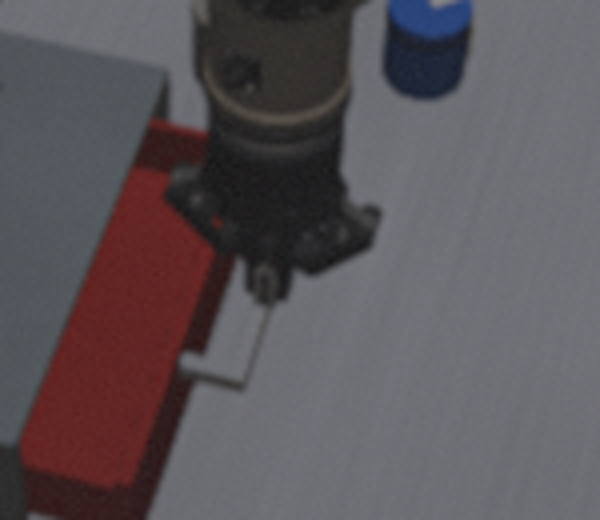

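step_arm([
  [[-1, 0, -8, 0, 0, 0, 0], [-1, 0, -16, 0, 0, 0, 0], [-1, 0, -24, 0, 0, 0, 0], [-1, 0, -32, 0, 0, 0, 0], [-1, 0, -40, 0, 0, 0, 0]],
])

```text
t: 3.58
eef_pos: [0.4442, 0.2871, 0.054]
tool_rot: [-0.0, 0.689, 0.725, -0.0]
contact_force: [-0.1, 1.1, 0.0]
gripper_width: -0.005
grasp_force: 0.0
```

Run:
```python
from h import *
c=shot('side','side3.png')
i=c['image'][260:390,250:400,::-1]
cv2.imwrite('pics/side3c.png',cv2.resize(i,None,fx=4,fy=4,interpolation=cv2.INTER_CUBIC))
print(bot.get_obs())
```

```text
{'t': 3.6333, 'q': array([-0.96737617,  0.45466388,  0.34420873,  2.04766496, -0.23980883,
        0.67899197, -0.41469675]), 'joint_vel': array([ 0.01252271,  0.01699804,  0.00106506, -0.02589924, -0.00443719,
        0.01535726,  0.02330687]), 'joint_torque': array([  1.53662022, -45.83628416,   6.77799582, -22.01605082,
         0.14375403,  -0.55781901,   0.0528115 ]), 'eef_pos': array([0.44246823, 0.28699963, 0.05376753]), 'tool_rot': array([-6.50744302e-04,  6.88212792e-01,  7.25507926e-01, -9.88950830e-04]), 'contact_force': array([-1.29738197, -0.61079897, -0.25902198]), 'torque': array([-0.03915774,  0.11590215, -0.0163258 ]), 'grasp_force': 0.0, 'gripper_width': 0.0042280744199912545}
```

View pics/side3c.png

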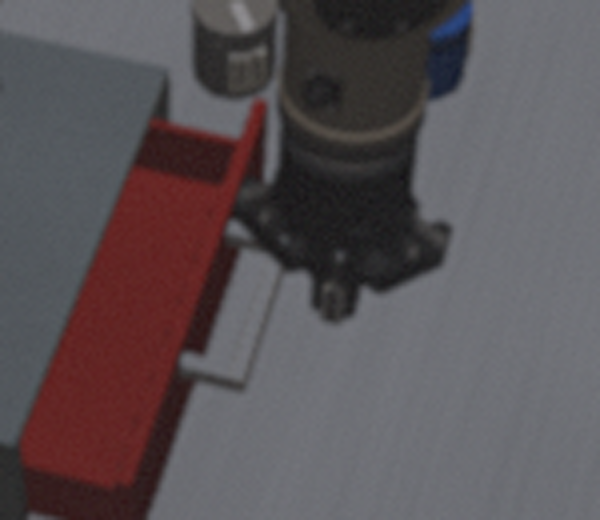

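The drawer hasn't moved. The tip shows at crop (333,318), clear of the bar. I'll compare the tip's position with its projection and with the pre-close picture.

Run:
```python
from h import *
c=dict(np.load('pics/side3.npz'))
p=np.array([.4425,.287,.0538]); print(proj(c,p),'seen',250+333/4,260+318/4)
for dz in(0,.01,.02,.03): print(dz,proj(c,p+[0,0,dz]))
for dx in(-.01,.01): print(dx,proj(c,p+[dx,0,0]))
# cabinet corners check by both cameras: bar ends in px; triangulate with top
t=dict(np.load('pics/top0.npz'))
# bar corner near end (y+): side px (310.5,355.7); top crop (112,315)
def tri(u1,u2):
    A=[];
    for c_,u in((c,u1),(t,u2)):
        P=c_['camera_matrix']@np.c_[c_['R'],c_['t']]; A+=[u[0]*P[2]-P[0],u[1]*P[2]-P[1]]
    X=np.linalg.svd(np.array(A))[2][-1]; return X[:3]/X[3]
print(tri((250+242/4,260+385/4),(190+111/2.85,160+314/2.85)))
g=t['image'][255:275,225:265]; cv2.imwrite('pics/hc.png',cv2.resize(g[:,:,::-1],None,fx=16,fy=16,interpolation=cv2.INTER_CUBIC))
```

```text
[333.8258536  344.66407936] seen 333.25 339.5
0 [333.8258536  344.66407936]
0.01 [334.02627188 342.30436634]
0.02 [334.22899822 339.91747834]
0.03 [334.43407272 337.50294323]
-0.01 [337.77989984 345.8272306 ]
0.01 [329.88568758 343.50501122]
[0.48478489 0.33920795 0.05833578]
```

View pics/hc.png

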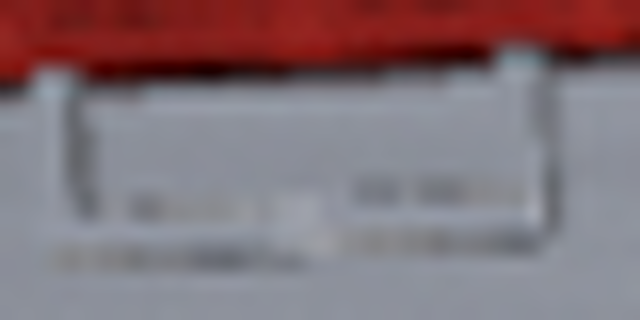

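step_arm([
  [[-1, 0, -10, 15, 0, 0, 0], [-1, 0, -10, 30, 0, 0, 0], [-1, 0, -10, 42, 0, 0, 0], [-1, 0, -10, 45, 0, 0, 0], [-1, 0, -10, 47, 0, 0, 0], [-1, 0, -10, 49, 0, 0, 0]],
])

```text
t: 4.13
eef_pos: [0.4361, 0.2867, 0.0052]
tool_rot: [0.0, 0.689, 0.725, 0.0]
contact_force: [0.7, 0.3, 0.3]
gripper_width: -0.001
grasp_force: 0.0
```

Run:
```python
from h import *
c=shot('side','side4.png')
i=c['image'][260:390,250:400,::-1]
cv2.imwrite('pics/side4c.png',cv2.resize(i,None,fx=4,fy=4,interpolation=cv2.INTER_CUBIC))
o=bot.get_obs();print(o['eef_pos'],o['contact_force'],(proj(c,o['eef_pos'])-[250,260])*4)
```

```text
[0.43601    0.28665846 0.00505761] [ 0.00524606 -0.49941323 -0.48371234] [341.65837426 385.70349049]
```

View pics/side4c.png

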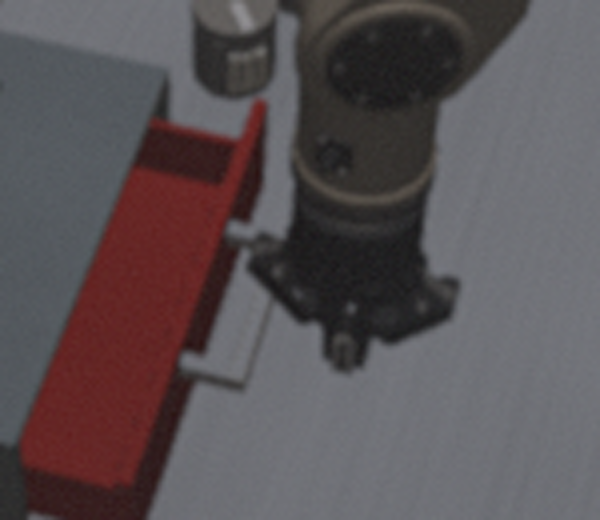

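step_arm([
  [[-1, 0, -5, 4, 0, 0, 0], [-1, 0, -5, 6, 0, 0, 0], [-1, 0, -5, 7, 0, 0, 0], [-1, 0, -5, 8, 0, 0, 0]],
])

```text
t: 4.52
eef_pos: [0.4305, 0.2865, -0.0029]
tool_rot: [-0.0, 0.689, 0.725, 0.0]
contact_force: [0.1, 0.2, -0.3]
gripper_width: -0.001
grasp_force: 0.0
```

step_arm([
  [[-1, 0, 0, 2, 0, 0, 0], [-1, 0, 0, 4, 0, 0, 0], [-1, 0, 0, 5, 0, 0, 0], [-1, 0, 0, 6, 0, 0, 0]],
])

```text
t: 4.85
eef_pos: [0.4306, 0.2863, -0.0091]
tool_rot: [0.0, 0.689, 0.725, -0.0]
contact_force: [-0.6, -0.1, -0.2]
gripper_width: -0.003
grasp_force: 0.0
```

step_arm([
  [[-1, 0, 0, 1, 0, 0, 0], [-1, 0, 0, 2, 0, 0, 0], [-1, 0, 0, 3, 0, 0, 0], [-1, 0, 0, 4, 0, 0, 0]],
])

```text
t: 5.18
eef_pos: [0.4306, 0.2864, -0.013]
tool_rot: [-0.0, 0.689, 0.725, 0.0]
contact_force: [-0.5, 0.0, -0.2]
gripper_width: -0.002
grasp_force: 0.0
```

step_arm([
  [[-1, 0, 0, 1, 0, 0, 0], [-1, 0, 0, 2, 0, 0, 0], [-1, 0, 0, 3, 0, 0, 0]],
])

```text
t: 5.43
eef_pos: [0.4306, 0.2864, -0.016]
tool_rot: [-0.0, 0.689, 0.725, 0.0]
contact_force: [-0.3, -0.5, -0.2]
gripper_width: 0.004
grasp_force: 0.0
```

step_arm([
  [[-1, 0, 0, 1, 0, 0, 0], [-1, 0, 0, 2, 0, 0, 0], [-1, 0, 0, 3, 0, 0, 0]],
])

```text
t: 5.68
eef_pos: [0.4306, 0.2864, -0.019]
tool_rot: [-0.0, 0.689, 0.725, -0.0]
contact_force: [-0.1, -1.1, -0.7]
gripper_width: -0.003
grasp_force: 0.0
```

step_arm([
  [[-1, 0, 0, 1, 0, 0, 0], [-1, 0, 0, 2, 0, 0, 0], [-1, 0, 0, 2, 0, 0, 0]],
])

```text
t: 5.93
eef_pos: [0.4305, 0.2863, -0.0211]
tool_rot: [-0.0, 0.689, 0.725, -0.0]
contact_force: [0.4, -0.3, -0.2]
gripper_width: -0.002
grasp_force: 0.0
```

step_arm([
  [[-1, 0, 0, 1, 0, 0, 0], [-1, 0, 0, 2, 0, 0, 0], [-1, 0, 0, 2, 0, 0, 0]],
])

```text
t: 6.18
eef_pos: [0.4305, 0.2863, -0.0231]
tool_rot: [-0.0, 0.689, 0.725, -0.0]
contact_force: [-0.5, -0.3, 0.0]
gripper_width: -0.005
grasp_force: 0.0
```

```bash
python3 -c "
from h import *
print(bot.hold_point_z, bot.get_obs()['contact_force'],bot.get_obs()['eef_pos'])"
```

```text
0.0187 [-0.51530826 -0.25611973  0.02819268] [ 0.43049181  0.28631011 -0.02307066]
```

step_arm([
  [[-1, 0, 0, 1, 0, 0, 0], [-1, 0, 0, 2, 0, 0, 0], [-1, 0, 0, 3, 0, 0, 0], [-1, 0, 0, 3, 0, 0, 0]],
])

```text
t: 6.52
eef_pos: [0.4304, 0.2863, -0.0261]
tool_rot: [-0.0, 0.689, 0.725, -0.0]
contact_force: [-1.3, 0.9, 0.1]
gripper_width: 0.0
grasp_force: 0.0
```

step_arm([
  [[-1, 0, 0, 1, 0, 0, 0], [-1, 0, 0, 2, 0, 0, 0], [-1, 0, 0, 3, 0, 0, 0], [-1, 0, 0, 3, 0, 0, 0]],
])

```text
t: 6.85
eef_pos: [0.4305, 0.2863, -0.0291]
tool_rot: [-0.0, 0.689, 0.725, -0.0]
contact_force: [0.0, 0.5, 0.1]
gripper_width: 0.0
grasp_force: 0.0
```

Run:
```python
from h import *
c=shot('side','side5.png')
i=c['image'][260:390,250:400,::-1]
cv2.imwrite('pics/side5c.png',cv2.resize(i,None,fx=4,fy=4,interpolation=cv2.INTER_CUBIC))
o=bot.get_obs();print(o['eef_pos'],o['contact_force'],o['q'],o['joint_torque'].round(1),(proj(c,o['eef_pos'])-[250,260])*4,(proj(c,[.4305,.2863,0])-[250,260])*4)
```

```text
[ 0.43050347  0.28633028 -0.02902073] [-0.24774338 -0.46691286  0.71117351] [-0.91939826  0.58524957  0.26699793  2.09906579 -0.31228005  0.49435475
 -0.36678412] [  0.  -50.3   5.4 -14.2   0.   -0.    0. ] [347.41371733 417.49065562] [349.87568963 392.24668961]
```

View pics/side5c.png

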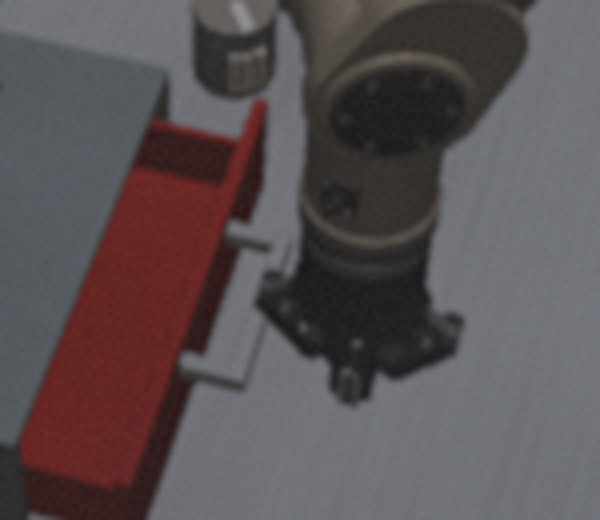

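step_arm([
  [[-1, 0, 0, 1, 0, 0, 0], [-1, 0, 0, 2, 0, 0, 0], [-1, 0, 0, 3, 0, 0, 0], [-1, 0, 0, 3, 0, 0, 0]],
])

```text
t: 7.23
eef_pos: [0.4307, 0.2865, -0.0294]
tool_rot: [-0.001, 0.689, 0.725, 0.0]
contact_force: [-9.1, -5.1, 35.6]
gripper_width: 0.001
grasp_force: 18.0
```

Run:
```python
from h import *
c=dict(np.load('pics/side5.npz'))
for z in(0,.005,.01,.02): print(z,ray(c,250+350/4,260+403/4,z))
```

```text
0 [0.42822727 0.29364888 0.        ]
0.005 [0.42758296 0.29674282 0.005     ]
0.01 [0.42693864 0.29983677 0.01      ]
0.02 [0.42565002 0.30602466 0.02      ]
```

Bench contact is at a reported z of -0.0295, so the reported height reads about 29 mm low. I'll correct for that from now on.

step_arm([
  [[-1, 0, 0, -40, 0, 0, 0], [-0.2, 0, 0, -80, 0, 0, 0], [-0.2, 0, 0, -120, 0, 0, 0], [-0.2, 0, 30, -130, 0, 0, 0], [-0.2, 0, 56, -130, 0, 0, 0], [-0.2, 0, 56, -130, 0, 0, 0]],
])

```text
t: 7.73
eef_pos: [0.4922, 0.2899, 0.1005]
tool_rot: [0.002, 0.689, 0.724, 0.004]
contact_force: [1.1, -0.7, 0.5]
gripper_width: 0.401
grasp_force: 0.0
```

```bash
python3 -c "
from h import *
plan(.485,.287,.02,92.6)"
```

```text
t 7.73 pos [0.4922 0.2899 0.1005] xyaw 92.8 q7 -0.39 -> [-2.7 -7.9 80.4] [ 0.4 -0.2  0.2]
```

step_arm([
  [[-0.2, 0, -2, 0, 0, 0, 0], [-0.2, 0, -2, 25, 0, 0, 0], [-0.2, 0, -2, 50, 0, 0, 0], [-0.2, 0, -2, 70, 0, 0, 0], [-0.2, 0, -2, 78, 0, 0, 0], [-0.2, 0, -2, 78, 0, 0, 0], [-1, 0, -2, 78, 0, 0, 0], [-1, 0, -2, 78, 0, 0, 0], [-1, 0, -2, 78, 0, 0, 0], [-1, 0, -2, 78, 0, 0, 0]],
])

```text
t: 8.57
eef_pos: [0.4855, 0.2895, 0.0213]
tool_rot: [0.0, 0.689, 0.725, 0.001]
contact_force: [2.6, -0.8, 2.0]
gripper_width: 0.11
grasp_force: 41.3
```

step_arm([
  [[-1, 0, -10, 0, 0, 0, 0], [-1, 0, -22, 0, 0, 0, 0], [-1, 0, -35, 0, 0, 0, 0], [-1, 0, -48, 0, 0, 0, 0], [-1, 0, -60, 0, 0, 0, 0], [-1, 0, -72, 0, 0, 0, 0], [-1, 0, -84, 0, 0, 0, 0], [-1, 0, -95, 0, 0, 0, 0], [-1, 0, -105, 0, 0, 0, 0], [-1, 0, -110, 0, 0, 0, 0]],
])

```text
t: 9.4
eef_pos: [0.374, 0.2835, 0.0212]
tool_rot: [-0.0, 0.689, 0.725, 0.001]
contact_force: [2.2, -2.8, 7.7]
gripper_width: 0.105
grasp_force: 43.4
```

step_arm([
  [[-1, 0, -3, 0, 0, 0, 0], [-1, 0, -6, 0, 0, 0, 0], [-1, 0, -8, 0, 0, 0, 0], [-1, 0, -10, 0, 0, 0, 0]],
])

```text
t: 9.73
eef_pos: [0.3677, 0.2833, 0.0213]
tool_rot: [0.001, 0.689, 0.725, 0.003]
contact_force: [16.4, -2.4, -6.9]
gripper_width: 0.107
grasp_force: 41.3
```

step_arm([
  [[-0.2, 0, 2, 0, 0, 0, 0], [-0.2, 0, 2, 0, 0, 0, 0], [-0.2, 0, 2, 0, 0, 0, 0], [-0.2, 0, 2, -40, 0, 0, 0], [-0.2, 0, 2, -80, 0, 0, 0], [-0.2, 0, 2, -120, 0, 0, 0], [-0.2, 0, 2, -160, 0, 0, 0], [-0.2, 0, 2, -180, 0, 0, 0]],
])

```text
t: 10.4
eef_pos: [0.3673, 0.284, 0.2042]
tool_rot: [-0.001, 0.689, 0.725, 0.002]
contact_force: [0.7, 0.7, -0.1]
gripper_width: 0.403
grasp_force: 0.0
```

Run:
```python
from h import *
c=shot('top','top2.png')
for k in('blue','yellow'): print(k,tin(c,k))
plan(.49,-.05,.2,20)
```

```text
blue (array([0.4586401 , 0.01121679, 0.07      ]), np.float64(-135.92638903429085), (324.3571472167969, 277.8571472167969, 8.561100006103516), np.float64(0.01346115550406169))
yellow (array([ 0.51326787, -0.26404449,  0.07      ]), np.float64(-165.9901232823655), (405.058837890625, 261.8823547363281, 8.94532585144043), np.float64(0.013905081390427228))
t 10.45 pos [0.3684 0.2853 0.2063] xyaw 93.0 q7 -0.67 -> [-341.2  104.1    4.3] [-0.  -0.5 73. ]
```

step_arm([
  [[1, -34, 10, 0, 0, 0, 7], [1, -68, 21, 0, 0, 0, 14], [1, -102, 31, 0, 0, 0, 21], [1, -137, 42, 0, 0, 0, 28], [1, -171, 52, 0, 0, 0, 35], [1, -205, 62, 0, 0, 0, 42], [1, -239, 73, 0, 0, 0, 49], [1, -273, 83, 0, 0, 0, 56], [1, -307, 94, 0, 0, 0, 63], [1, -341, 104, 0, 0, 0, 70]],
])

```text
t: 11.28
eef_pos: [0.4876, -0.053, 0.1997]
tool_rot: [-0.001, 0.981, 0.196, -0.0]
contact_force: [0.4, 0.2, 0.9]
gripper_width: 0.995
grasp_force: 0.0
```

```bash
python3 -c "
from h import *
plan(.5133,-.264,.15,-23)"
```

```text
t 11.28 pos [ 0.4876 -0.053   0.1997] xyaw 22.7 q7 -0.96 -> [-57.6 204.7  49.4] [-0.1  0.1 45.7]
```

step_arm([
  [[1, -9, 34, 0, 0, 0, 7], [1, -19, 68, 0, 0, 0, 14], [1, -29, 102, 0, 0, 0, 21], [1, -38, 136, 0, 0, 0, 28], [1, -48, 170, 10, 0, 0, 35], [1, -57, 200, 20, 0, 0, 42], [1, -57, 204, 40, 0, 0, 46], [1, -57, 204, 49, 0, 0, 46], [1, -57, 204, 49, 0, 0, 46]],
])

```text
t: 12.03
eef_pos: [0.5132, -0.2605, 0.1482]
tool_rot: [-0.001, 0.98, -0.199, -0.003]
contact_force: [-0.1, 0.8, -0.5]
gripper_width: 1.001
grasp_force: 0.0
```

```bash
python3 -c "
from h import *
plan(.5133,-.264,-.005,-23)"
```

```text
t 12.03 pos [ 0.5132 -0.2605  0.1482] xyaw -23.0 q7 -1.11 -> [  2.3   3.2 153.2] [-0.   0.3  0. ]
```

step_arm([
  [[1, 1, 2, 40, 0, 0, 0], [1, 1, 2, 80, 0, 0, 0], [1, 1, 2, 115, 0, 0, 0], [1, 1, 2, 140, 0, 0, 0], [1, 1, 2, 152, 0, 0, 0], [1, 1, 2, 152, 0, 0, 0], [1, 1, 2, 152, 0, 0, 0]],
])

```text
t: 12.62
eef_pos: [0.516, -0.2638, 0.0]
tool_rot: [-0.0, 0.98, -0.199, 0.0]
contact_force: [-0.2, -0.4, 1.1]
gripper_width: 0.998
grasp_force: 0.0
```

step_arm([
  [[-0.2, 0, 0, 0, 0, 0, 0], [-0.2, 0, 0, 0, 0, 0, 0], [-0.2, 0, 0, 0, 0, 0, 0], [-0.2, 0, 0, 0, 0, 0, 0], [-0.2, 0, 0, 0, 0, 0, 0], [-0.2, 0, 0, 0, 0, 0, 0]],
], force=30)

```text
t: 13.12
eef_pos: [0.5167, -0.2648, 0.001]
tool_rot: [-0.0, 0.98, -0.2, 0.002]
contact_force: [-1.1, 1.8, 6.4]
gripper_width: 0.693
grasp_force: 31.0
```

step_arm([
  [[-0.2, 0, 0, -10, 0, 0, 0], [-0.2, 0, 0, -10, 0, 0, -6], [-0.2, 0, 0, -10, 0, 0, -12], [-0.2, 0, 0, -10, 0, 0, -18], [-0.2, 0, 0, -10, 0, 0, -24], [-0.2, 0, 0, -10, 0, 0, -30], [-0.2, 0, 0, -10, 0, 0, -36], [-0.2, 0, 0, -10, 0, 0, -42], [-0.2, 0, 0, -10, 0, 0, -48], [-0.2, 0, 0, -10, 0, 0, -54]],
])

```text
t: 13.95
eef_pos: [0.5154, -0.2647, 0.0102]
tool_rot: [0.0, 0.963, 0.269, 0.0]
contact_force: [-0.9, -0.3, -2.2]
gripper_width: 0.695
grasp_force: 33.3
```

step_arm([
  [[-0.2, 0, 0, 0, 0, 0, -6], [-0.2, 0, 0, 0, 0, 0, -12], [-0.2, 0, 0, 0, 0, 0, -18], [-0.2, 0, 0, 0, 0, 0, -24], [-0.2, 0, 0, 0, 0, 0, -30], [-0.2, 0, 0, 0, 0, 0, -36], [-0.2, 0, 0, 0, 0, 0, -42], [-0.2, 0, 0, 0, 0, 0, -48], [-0.2, 0, 0, 0, 0, 0, -54], [-0.2, 0, 0, 0, 0, 0, -60]],
])

```text
t: 14.78
eef_pos: [0.5152, -0.2651, 0.0101]
tool_rot: [0.001, 0.7, 0.715, -0.0]
contact_force: [-0.3, -0.9, -2.5]
gripper_width: 0.695
grasp_force: 33.3
```

step_arm([
  [[-0.2, 0, 0, 0, 0, 0, -6], [-0.2, 0, 0, 0, 0, 0, -12], [-0.2, 0, 0, 0, 0, 0, -18], [-0.2, 0, 0, 0, 0, 0, -24], [-0.2, 0, 0, 0, 0, 0, -30], [-0.2, 0, 0, 0, 0, 0, -36], [-0.2, 0, 0, 0, 0, 0, -42], [-0.2, 0, 0, 0, 0, 0, -48], [-0.2, 0, 0, 0, 0, 0, -54], [-0.2, 0, 0, 0, 0, 0, -58]],
])

```text
t: 15.62
eef_pos: [0.5149, -0.2655, 0.01]
tool_rot: [0.0, 0.266, 0.964, -0.001]
contact_force: [-0.1, 0.1, -1.8]
gripper_width: 0.694
grasp_force: 33.3
```

```bash
python3 -c "
from h import *
plan(.518,-.264,-.005,149)
o=bot.get_obs();print(o['gripper_width'],o['grasp_force'],o['contact_force'])"
```

```text
t 15.62 pos [ 0.5149 -0.2655  0.01  ] xyaw 149.2 q7 1.38 -> [-1.8  2.9 15. ] [-0.1  0.   0.2]
0.6942797635409422 33.27464818954468 [-0.09351648  0.0732418  -1.75729238]
```

step_arm([
  [[-0.2, -3, 2, 4, 0, 0, 0], [-0.2, -3, 2, 8, 0, 0, 0], [-0.2, -3, 2, 10, 0, 0, 0], [-0.2, -3, 2, 10, 0, 0, 0], [0.9, -3, 2, 10, 0, 0, 0], [0.9, -3, 2, 10, 0, 0, 0], [0.9, -3, 2, 10, 0, 0, 0], [0.9, -3, 2, 10, 0, 0, 0]],
])

```text
t: 16.28
eef_pos: [0.5188, -0.2642, -0.0011]
tool_rot: [-0.0, 0.268, 0.963, -0.0]
contact_force: [-0.2, 0.5, -0.2]
gripper_width: 0.948
grasp_force: 0.0
```

step_arm([
  [[1, 0, 0, -30, 0, 0, 0], [1, 0, 0, -70, 0, 0, 0], [1, 0, 0, -110, 0, 0, 0], [1, 0, 0, -150, 0, 0, 0], [1, 0, 0, -190, 0, 0, 0], [1, 0, 0, -190, 0, 0, 0]],
])

```text
t: 16.78
eef_pos: [0.5234, -0.2663, 0.1975]
tool_rot: [0.007, 0.268, 0.963, -0.001]
contact_force: [0.9, -0.6, 0.5]
gripper_width: 0.999
grasp_force: 0.0
```

```bash
python3 -c "
from h import *
plan(.4586,.0112,.18,78)"
```

```text
t 16.78 pos [ 0.5234 -0.2663  0.1975] xyaw 148.9 q7 1.39 -> [199.1 204.1  15.3] [ 0.6  0.6 70.9]
```

step_arm([
  [[1, 20, 20, 0, 0, 0, 7], [1, 40, 41, 0, 0, 0, 14], [1, 60, 61, 0, 0, 0, 21], [1, 80, 82, 0, 0, 0, 28], [1, 100, 102, 0, 0, 0, 35], [1, 120, 122, 0, 0, 0, 42], [1, 140, 143, 0, 0, 0, 49], [1, 160, 163, 0, 0, 0, 56], [1, 180, 184, 0, 0, 0, 63], [1, 200, 204, 0, 0, 0, 70]],
])

```text
t: 17.62
eef_pos: [0.4524, 0.014, 0.1888]
tool_rot: [-0.0, 0.773, 0.635, -0.0]
contact_force: [1.0, -0.1, -0.6]
gripper_width: 1.003
grasp_force: 0.0
```

step_arm([
  [[1, 0, 0, 0, 0, 0, 7], [1, 0, 0, 0, 0, 0, 14], [1, 0, 0, 0, 0, 0, 21], [1, 0, 0, 0, 0, 0, 28], [1, 0, 0, 0, 0, 0, 35], [1, 0, 0, 0, 0, 0, 42], [1, 0, 0, 0, 0, 0, 49], [1, 0, 0, 0, 0, 0, 56], [1, 0, 0, 0, 0, 0, 63], [1, 0, 0, 0, 0, 0, 70]],
])

```text
t: 18.45
eef_pos: [0.4528, 0.0126, 0.1887]
tool_rot: [0.0, 0.997, 0.077, -0.0]
contact_force: [0.2, 0.4, -0.1]
gripper_width: 0.996
grasp_force: 0.0
```

step_arm([
  [[1, 0, 0, 0, 0, 0, 7], [1, 0, 0, 0, 0, 0, 14], [1, 0, 0, 0, 0, 0, 20], [1, 0, 0, 0, 0, 0, 20], [1, 0, 0, 0, 0, 0, 20]],
])

```text
t: 18.87
eef_pos: [0.4529, 0.0127, 0.1888]
tool_rot: [0.0, 0.996, -0.093, -0.0]
contact_force: [0.1, -0.1, -0.0]
gripper_width: 1.002
grasp_force: 0.0
```

```bash
python3 -c "
from h import *
c=shot('top','top3.png')
for k in('blue','yellow'):
  try: print(k,tin(c,k))
  except Exception as e: print(k,e)
plan(.4586,.0112,-.005,-11.5)"
```

```text
blue (array([0.72010481, 0.31349247, 0.07      ]), np.float64(-152.91239549103096), (237.0, 202.0, 2.8285269737243652), np.float64(0.0023576222798501684))
yellow (array([ 0.52318972, -0.26761154,  0.07      ]), np.float64(10.29274775797773), (406.0652160644531, 258.978271484375, 8.993103981018066), np.float64(0.013185323877145341))
t 18.92 pos [0.4529 0.0127 0.1889] xyaw -10.6 q7 -1.9 -> [  6.    0.4 193.8] [0.  0.  0.9]
```

step_arm([
  [[1, 6, 0, 40, 0, 0, 0], [1, 6, 0, 80, 0, 0, 0], [1, 6, 0, 120, 0, 0, 0], [1, 6, 0, 155, 0, 0, 0], [1, 6, 0, 180, 0, 0, 0], [1, 6, 0, 191, 0, 0, 0], [1, 6, 0, 191, 0, 0, 0]],
])

```text
t: 19.5
eef_pos: [0.4567, 0.0113, -0.0045]
tool_rot: [0.001, 0.996, -0.093, -0.003]
contact_force: [-0.4, 0.0, 0.3]
gripper_width: 1.0
grasp_force: 0.0
```

step_arm([
  [[-0.2, 0, 0, 0, 0, 0, 0], [-0.2, 0, 0, 0, 0, 0, 0], [-0.2, 0, 0, 0, 0, 0, 0], [-0.2, 0, 0, 0, 0, 0, 0], [-0.2, 0, 0, 0, 0, 0, 0], [-0.2, 0, 0, 0, 0, 0, 0]],
], force=30)

```text
t: 20.0
eef_pos: [0.46, 0.0117, -0.0008]
tool_rot: [-0.0, 0.996, -0.094, 0.001]
contact_force: [-0.3, -0.2, 7.6]
gripper_width: 0.696
grasp_force: 33.2
```

step_arm([
  [[-0.2, 0, 0, -30, 0, 0, 0], [-0.2, 0, 0, -65, 0, 0, 0], [-0.2, 0, 0, -100, 0, 0, 0], [-0.2, 8, 20, -130, 0, 0, -6], [-0.2, 16, 42, -130, 0, 0, -12], [-0.2, 24, 64, -130, 0, 0, -18], [-0.2, 32, 86, -130, 0, 0, -24], [-0.2, 40, 108, -130, 0, 0, -30], [-0.2, 48, 130, -130, 0, 0, -36], [-0.2, 56, 152, -130, 0, 0, -42]],
])

```text
t: 20.83
eef_pos: [0.4851, -0.1492, 0.1283]
tool_rot: [-0.0, 0.962, 0.272, 0.0]
contact_force: [0.7, 0.4, -2.0]
gripper_width: 0.695
grasp_force: 34.5
```

```bash
python3 -c "
from h import *
plan(.529,-.371,.125,131)"
```

```text
t 20.83 pos [ 0.4851 -0.1492  0.1283] xyaw 31.5 q7 -0.82 -> [-78.4 212.    3.2] [  0.   -0.  -99.5]
```

step_arm([
  [[-0.2, -8, 21, 0, 0, 0, -6], [-0.2, -16, 42, 0, 0, 0, -12], [-0.2, -24, 64, 0, 0, 0, -18], [-0.2, -32, 85, 0, 0, 0, -24], [-0.2, -40, 106, 0, 0, 0, -30], [-0.2, -47, 127, 0, 0, 0, -36], [-0.2, -55, 148, 0, 0, 0, -42], [-0.2, -63, 170, 0, 0, 0, -48], [-0.2, -71, 191, 0, 0, 0, -54], [-0.2, -79, 212, 0, 0, 0, -60]],
])

```text
t: 21.67
eef_pos: [0.5272, -0.3714, 0.128]
tool_rot: [-0.0, 0.698, 0.716, -0.0]
contact_force: [0.2, -0.4, -2.0]
gripper_width: 0.691
grasp_force: 34.4
```

step_arm([
  [[-0.2, 0, 0, 0, 0, 0, -6], [-0.2, 0, 0, 0, 0, 0, -12], [-0.2, 0, 0, 0, 0, 0, -18], [-0.2, 0, 0, 0, 0, 0, -24], [-0.2, 0, 0, 0, 0, 0, -30], [-0.2, 0, 0, 0, 0, 0, -36], [-0.2, 0, 0, 0, 0, 0, -39], [-0.2, 0, 0, 0, 0, 0, -39], [-0.2, 0, 0, 0, 0, 0, -39]],
])

```text
t: 22.42
eef_pos: [0.5272, -0.3704, 0.1279]
tool_rot: [-0.0, 0.422, 0.907, 0.0]
contact_force: [-0.2, 0.2, -2.2]
gripper_width: 0.692
grasp_force: 34.4
```

```bash
python3 -c "
from h import *
plan(.529,-.371,-.001,131)
c=shot('top','top4.png')
for k in('yellow',): print(k,tin(c,k))"
```

```text
t 22.42 pos [ 0.5272 -0.3704  0.1279] xyaw 130.1 q7 1.1 -> [ -1.7   1.  128.9] [-0.  -0.  -0.9]
yellow (array([ 0.52311545, -0.26758876,  0.07      ]), np.float64(9.901703121910963), (406.058837890625, 259.0, 8.997036933898926), np.float64(0.013346372071182624))
```

step_arm([
  [[-0.2, 0, 0, 40, 0, 0, 0], [-0.2, 0, 0, 80, 0, 0, 0], [-0.2, 0, 0, 105, 0, 0, 0], [-0.2, 0, 0, 120, 0, 0, 0], [-0.2, 0, 0, 126, 0, 0, 0], [-0.2, 0, 0, 129, 0, 0, 0], [-0.2, 0, 0, 129, 0, 0, 0], [0.9, 0, 0, 129, 0, 0, 0], [0.9, 0, 0, 129, 0, 0, 0], [0.9, 0, 0, 129, 0, 0, 0]],
])

```text
t: 23.3
eef_pos: [0.5285, -0.371, 0.0001]
tool_rot: [0.001, 0.421, 0.907, -0.0]
contact_force: [-0.3, 0.7, -0.1]
gripper_width: 0.951
grasp_force: 0.0
```

step_arm([
  [[1, 0, 0, 0, 0, 0, 0], [1, 0, 0, -30, 0, 0, 0], [1, 0, 0, -70, 0, 0, 0], [1, 0, 0, -110, 0, 0, 0], [1, 0, 0, -150, 0, 0, 0], [-1, 0, 0, -180, 0, 0, 0], [-1, 0, 0, -180, 0, 0, 0]],
])

```text
t: 23.88
eef_pos: [0.5317, -0.3727, 0.1874]
tool_rot: [0.006, 0.421, 0.907, -0.001]
contact_force: [0.9, -1.0, 0.3]
gripper_width: 0.748
grasp_force: 0.0
```

```bash
python3 -c "
from h import *
plan(.624,-.292,.12,130)"
```

```text
t 23.88 pos [ 0.5317 -0.3727  0.1874] xyaw 130.2 q7 1.12 -> [  3.  122.3  67.9] [0.2 0.7 0.2]
```

```bash
python3 -c "
from h import *
plan(.56,-.10,.19,130)"
```

```text
t 23.88 pos [ 0.5317 -0.3727  0.1874] xyaw 130.2 q7 1.12 -> [190.1 197.5  -4.1] [0.2 0.7 0.2]
```

step_arm([
  [[-1, 24, 25, 0, 0, 0, 0], [-1, 48, 50, 0, 0, 0, 0], [-1, 72, 75, 0, 0, 0, 0], [-1, 96, 100, 0, 0, 0, 0], [-1, 120, 125, 0, 0, 0, 0], [-1, 144, 150, 0, 0, 0, 0], [-1, 168, 175, 0, 0, 0, 0], [-1, 190, 198, 0, 0, 0, 0], [-1, 190, 198, 0, 0, 0, 0]],
])

```text
t: 24.63
eef_pos: [0.5572, -0.0888, 0.1795]
tool_rot: [-0.0, 0.417, 0.909, 0.002]
contact_force: [-0.3, 1.0, 0.5]
gripper_width: -0.001
grasp_force: 0.0
```

```bash
python3 -c "
from h import *
c=shot('top','top5.png')
i=c['image'][150:330,190:480,::-1]
cv2.imwrite('pics/top5c.png',cv2.resize(i,None,fx=2.7,fy=2.7,interpolation=cv2.INTER_CUBIC))
for k in('blue','yellow'): print(k,tin(c,k))
plan(.624,-.292,.12,130)"
```

```text
blue (array([ 0.52938372, -0.37214713,  0.07      ]), np.float64(6.273437356065096), (436.7105407714844, 257.1842041015625, 9.12566089630127), np.float64(0.014258391260230641))
yellow (array([ 0.52311545, -0.26758876,  0.07      ]), np.float64(10.454761142606685), (406.058837890625, 259.0, 8.997036933898926), np.float64(0.013199093567969162))
t 24.68 pos [ 0.5569 -0.0928  0.1794] xyaw 130.6 q7 0.64 -> [-195.   -78.8   59.1] [ 0.1 -0.   0.6]
```

View pics/top5c.png

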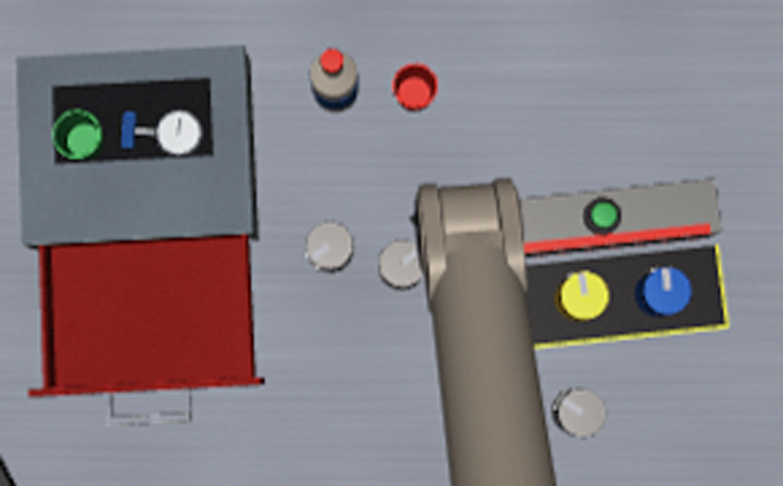

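Both dashes point at the reader (yellow crop (583,282), blue (666,278)), and the drawer is fully out. Now the button.

step_arm([
  [[-1, -25, -10, 0, 0, 0, 0], [-1, -50, -20, 0, 0, 0, 0], [-1, -75, -30, 0, 0, 0, 0], [-1, -100, -40, 0, 0, 0, 0], [-1, -125, -50, 0, 0, 0, 0], [-1, -150, -60, 0, 0, 0, 0], [-1, -175, -70, 0, 0, 0, 0], [-1, -195, -79, 20, 0, 0, 0], [-1, -195, -79, 50, 0, 0, 0], [-1, -195, -79, 60, 0, 0, 0]],
])

```text
t: 25.52
eef_pos: [0.6185, -0.3005, 0.1146]
tool_rot: [-0.003, 0.423, 0.906, -0.001]
contact_force: [-1.5, 1.6, -0.4]
gripper_width: 0.003
grasp_force: 0.0
```

step_arm([
  [[-1, 0, 0, 20, 0, 0, 0], [-1, 0, 0, 40, 0, 0, 0], [-1, 0, 0, 50, 0, 0, 0], [-1, 0, 0, 55, 0, 0, 0], [-1, 0, 0, 55, 0, 0, 0]],
])

```text
t: 25.93
eef_pos: [0.6209, -0.2971, 0.0635]
tool_rot: [-0.001, 0.421, 0.907, -0.0]
contact_force: [-1.1, 1.4, 2.8]
gripper_width: 0.0
grasp_force: 1.0
```

```bash
python3 -c "
from h import *
plan(.624,-.292,.06,130)"
```

```text
t 25.93 pos [ 0.6209 -0.2971  0.0635] xyaw 130.2 q7 0.91 -> [1.9 5.6 3.5] [-0.1 -0.1  0.2]
```

step_arm([
  [[-1, 0, 0, -6, 0, 0, 0], [-1, 1, 4, -6, 0, 0, 0], [-1, 1, 4, 0, 0, 0, 0], [-1, 1, 4, 4, 0, 0, 0], [-1, 1, 4, 7, 0, 0, 0], [-1, 1, 4, 9, 0, 0, 0], [-1, 1, 4, 9, 0, 0, 0]],
])

```text
t: 26.52
eef_pos: [0.6259, -0.2939, 0.0586]
tool_rot: [0.001, 0.421, 0.907, 0.0]
contact_force: [-5.1, 3.9, 19.6]
gripper_width: -0.0
grasp_force: 10.3
```

step_arm([
  [[-1, 0, 0, 0, 0, 0, 0], [-1, 0, 0, -30, 0, 0, 0], [-1, 0, 0, -70, 0, 0, 0], [-1, 0, 0, -110, 0, 0, 0], [1, 0, 0, -130, 0, 0, -6], [1, 0, 0, -130, 0, 0, -12], [1, 0, 0, -130, 0, 0, -18], [1, 0, 0, -130, 0, 0, -24], [1, 0, 0, -130, 0, 0, -30], [1, 0, 0, -130, 0, 0, -30]],
])

```text
t: 27.35
eef_pos: [0.6236, -0.2943, 0.1843]
tool_rot: [-0.001, 0.17, 0.985, 0.0]
contact_force: [0.3, 1.2, 0.2]
gripper_width: 0.846
grasp_force: 0.0
```

```bash
python3 -c "
from h import *
c=shot('side','side6.png')
c=dict(np.load('pics/top5.npz'))
f=lambda x,y,z:ray(c,190+(x-.9)/2.7,150+(y-.9)/2.7,z).round(4)
print('panel top outer',f(30,395,.089),f(263,383,.089),'inner floor front',f(56,388,.03),f(246,380,.03),'bar',f(113,420,.07),f(190,418,.07),'walls',f(47,300,.058),f(252,300,.058))
plan(.5231,-.268,.16,160)"
```

```text
panel top outer [0.3969 0.427  0.089 ] [0.4122 0.1365 0.089 ] inner floor front [0.4055 0.4075 0.03  ] [0.4161 0.1628 0.03  ] bar [0.3657 0.3262 0.07  ] [0.3683 0.2294 0.07  ] walls [0.5173 0.4154 0.058 ] [0.5175 0.1536 0.058 ]
t 27.4 pos [ 0.6237 -0.2943  0.1844] xyaw 160.1 q7 1.41 -> [103.5  -9.6  24.5] [ 0.  -0.1  0.1]
```

step_arm([
  [[1, 30, -3, 0, 0, 0, 0], [1, 60, -6, 0, 0, 0, 0], [1, 90, -9, 0, 0, 0, 0], [1, 103, -10, 0, 0, 0, 0], [1, 103, -10, 20, 0, 0, 0], [1, 103, -10, 20, 0, 0, 0]],
])

```text
t: 27.9
eef_pos: [0.5212, -0.2683, 0.1627]
tool_rot: [-0.002, 0.174, 0.985, 0.0]
contact_force: [-0.2, 0.9, -0.0]
gripper_width: 1.0
grasp_force: 0.0
```

```bash
python3 -c "
from h import *
plan(.5231,-.268,0,160)"
```

```text
t 27.9 pos [ 0.5212 -0.2683  0.1627] xyaw 160.0 q7 1.43 -> [ -2.4   1.  162.7] [-0.  -0.2 -0. ]
```

step_arm([
  [[1, -1, 0, 40, 0, 0, 0], [1, -1, 0, 80, 0, 0, 0], [1, -1, 0, 115, 0, 0, 0], [1, -1, 0, 145, 0, 0, 0], [1, -1, 0, 160, 0, 0, 0], [1, -1, 0, 161, 0, 0, 0], [1, -1, 0, 161, 0, 0, 0]],
])

```text
t: 28.48
eef_pos: [0.5248, -0.2687, 0.0035]
tool_rot: [-0.001, 0.173, 0.985, 0.0]
contact_force: [0.4, -0.6, 0.4]
gripper_width: 0.997
grasp_force: 0.0
```

step_arm([
  [[-0.2, 0, 0, 0, 0, 0, 0], [-0.2, 0, 0, 0, 0, 0, 0], [-0.2, 0, 0, 0, 0, 0, 0], [-0.2, 0, 0, 0, 0, 0, 0], [-0.2, 0, 0, 0, 0, 0, 0], [-0.2, 0, 0, -50, 0, 0, 0], [-0.2, 0, 0, -90, 0, 0, 0], [-0.2, 0, 0, -130, 0, 0, 0], [-0.2, 0, 0, -160, 0, 0, 0], [-0.2, 0, 0, -160, 0, 0, 0]],
])

```text
t: 29.32
eef_pos: [0.5294, -0.2706, 0.1726]
tool_rot: [0.006, 0.172, 0.985, -0.002]
contact_force: [0.2, -0.1, -1.5]
gripper_width: 0.694
grasp_force: 34.7
```

```bash
python3 -c "
from h import *
plan(.485,.340,.16,92.7); plan(.47,.03,.16,126)"
```

```text
t 29.32 pos [ 0.5294 -0.2706  0.1726] xyaw 160.2 q7 1.43 -> [249.  559.3   8.5] [ 0.4  0.7 67.5]
t 29.32 pos [ 0.5294 -0.2706  0.1726] xyaw 160.2 q7 1.43 -> [158.  262.6  10.1] [ 0.2  0.8 34.2]
```

step_arm([
  [[-0.2, 12, 27, 0, 0, 0, 3], [-0.2, 25, 56, 0, 0, 0, 6], [-0.2, 39, 87, 0, 0, 0, 10], [-0.2, 53, 118, 0, 0, 0, 14], [-0.2, 67, 150, 0, 0, 0, 18], [-0.2, 81, 181, 0, 0, 0, 22], [-0.2, 95, 212, 0, 0, 0, 26], [-0.2, 109, 243, 0, 0, 0, 30], [-0.2, 123, 275, 0, 0, 0, 34], [-0.2, 136, 306, 0, 0, 0, 38]],
])

```text
t: 30.15
eef_pos: [0.4996, 0.0664, 0.164]
tool_rot: [0.0, 0.485, 0.875, -0.0]
contact_force: [0.7, 0.6, -2.5]
gripper_width: 0.694
grasp_force: 34.6
```

```bash
python3 -c "
from h import *
plan(.485,.340,.16,92.7)"
```

```text
t 30.15 pos [0.4996 0.0664 0.164 ] xyaw 122.0 q7 0.16 -> [239.8 132.6   3.9] [-0.   0.  29.3]
```

step_arm([
  [[-0.2, 30, 17, 0, 0, 0, 4], [-0.2, 60, 34, 0, 0, 0, 8], [-0.2, 90, 50, 0, 0, 0, 12], [-0.2, 120, 66, 0, 0, 0, 16], [-0.2, 150, 83, 0, 0, 0, 20], [-0.2, 180, 100, 0, 0, 0, 24], [-0.2, 210, 116, 0, 0, 0, 28], [-0.2, 232, 128, 0, 0, 0, 29], [-0.2, 239, 132, 0, 0, 0, 29], [-0.2, 239, 132, 0, 0, 0, 29]],
])

```text
t: 30.98
eef_pos: [0.4835, 0.3403, 0.1639]
tool_rot: [-0.001, 0.685, 0.728, 0.0]
contact_force: [-0.2, -0.1, -1.8]
gripper_width: 0.692
grasp_force: 34.5
```

```bash
python3 -c "
from h import *
plan(.485,.340,.014,92.7)"
```

```text
t 30.98 pos [0.4835 0.3403 0.1639] xyaw 93.5 q7 -0.84 -> [ -0.6   1.6 149.9] [-0.  -0.1  0.8]
```

step_arm([
  [[-0.2, 0, 1, 35, 0, 0, 0], [-0.2, 0, 1, 70, 0, 0, 0], [-0.2, 0, 1, 100, 0, 0, 0], [-0.2, 0, 1, 125, 0, 0, 0], [-0.2, 0, 1, 140, 0, 0, 0], [-0.2, 0, 1, 146, 0, 0, 0], [-0.2, 0, 1, 149, 0, 0, 0], [-0.2, 0, 1, 149, 0, 0, 0]],
])

```text
t: 31.65
eef_pos: [0.4879, 0.3348, 0.0162]
tool_rot: [0.001, 0.688, 0.726, -0.0]
contact_force: [0.5, -0.5, -2.2]
gripper_width: 0.696
grasp_force: 34.7
```

step_arm([
  [[-0.2, 0, 0, 1, 0, 0, 0], [-0.2, 0, 0, 2, 0, 0, 0], [-0.2, 0, 0, 3, 0, 0, 0], [-0.2, 0, 0, 4, 0, 0, 0], [-0.2, 0, 0, 4, 0, 0, 0]],
])

```text
t: 32.07
eef_pos: [0.4901, 0.3359, 0.0155]
tool_rot: [0.002, 0.688, 0.725, 0.002]
contact_force: [-1.7, -9.1, 26.8]
gripper_width: 0.694
grasp_force: 38.0
```

step_arm([
  [[-0.2, 0, 0, -3, 0, 0, 0], [0.85, 0, 0, -3, 0, 0, 0], [0.85, 0, 0, -3, 0, 0, 0], [0.85, 0, 0, -3, 0, 0, 0], [0.85, 0, 0, -3, 0, 0, 0], [0.85, 0, 0, -40, 0, 0, 0], [0.85, 0, 0, -80, 0, 0, 0], [0.85, 0, 0, -120, 0, 0, 0], [0.85, 0, 0, -155, 0, 0, 0]],
])

```text
t: 32.82
eef_pos: [0.4857, 0.3379, 0.1681]
tool_rot: [-0.0, 0.687, 0.727, 0.0]
contact_force: [0.7, -0.5, -0.5]
gripper_width: 0.925
grasp_force: 0.0
```

```bash
python3 -c "
from h import *
c=shot('top','top6.png'); print(tin(c,'blue')); 
plan(.507,.03,.16,125);plan(.5294,-.372,.16,160)"
```

```text
(array([ 0.52938372, -0.37214713,  0.07      ]), np.float64(7.018833074267674), (436.7105407714844, 257.1842041015625, 9.12566089630127), np.float64(0.013864520583516067))
t 32.87 pos [0.4888 0.3408 0.1753] xyaw 93.2 q7 -0.83 -> [-311.5    0.6   13.4] [  0.6  -0.2 -31.8]
t 32.87 pos [0.4888 0.3408 0.1753] xyaw 93.2 q7 -0.83 -> [-7.141e+02  4.000e-01  1.080e+01] [  0.7  -0.  -66.8]
```

step_arm([
  [[1, -35, 0, 0, 0, 0, -3], [1, -72, 0, 0, 0, 0, -6], [1, -108, 0, 0, 0, 0, -10], [1, -144, 0, 0, 0, 0, -14], [1, -180, 0, 0, 0, 0, -18], [1, -216, 0, 0, 0, 0, -22], [1, -252, 0, 0, 0, 0, -26], [1, -288, 0, 0, 0, 0, -30], [1, -324, 0, 0, 0, 0, -34], [1, -357, 0, 0, 0, 0, -36]],
])

```text
t: 33.7
eef_pos: [0.5053, -0.0211, 0.1656]
tool_rot: [-0.0, 0.428, 0.904, -0.0]
contact_force: [-0.2, -0.6, -0.1]
gripper_width: 0.999
grasp_force: 0.0
```

```bash
python3 -c "
from h import *
plan(.5294,-.372,.16,160)"
```

```text
t 33.7 pos [ 0.5053 -0.0211  0.1656] xyaw 129.4 q7 0.47 -> [-286.5 -204.     5.7] [ -0.   -0.  -30.6]
```

step_arm([
  [[1, -34, -24, 0, 0, 0, -4], [1, -68, -48, 0, 0, 0, -8], [1, -102, -73, 0, 0, 0, -12], [1, -136, -97, 0, 0, 0, -16], [1, -170, -121, 0, 0, 0, -20], [1, -204, -145, 0, 0, 0, -24], [1, -238, -170, 0, 0, 0, -28], [1, -270, -192, 0, 0, 0, -30], [1, -286, -204, 0, 0, 0, -30], [1, -286, -204, 0, 0, 0, -30]],
])

```text
t: 34.53
eef_pos: [0.5263, -0.3763, 0.1647]
tool_rot: [-0.001, 0.185, 0.983, -0.001]
contact_force: [-0.1, -1.4, -0.0]
gripper_width: 1.003
grasp_force: 0.0
```

```bash
python3 -c "
from h import *
plan(.5294,-.372,.0,160)"
```

```text
t 34.53 pos [ 0.5263 -0.3763  0.1647] xyaw 158.7 q7 1.56 -> [ -1.4   5.5 164.6] [-0.1 -0.  -1.3]
```

step_arm([
  [[1, 0, 2, 40, 0, 0, 0], [1, 0, 2, 80, 0, 0, 0], [1, 0, 2, 115, 0, 0, 0], [1, 0, 2, 145, 0, 0, 0], [1, 0, 2, 161, 0, 0, 0], [1, 0, 2, 162, 0, 0, 0], [1, 0, 2, 162, 0, 0, 0]],
])

```text
t: 35.12
eef_pos: [0.5287, -0.3661, 0.003]
tool_rot: [-0.001, 0.18, 0.984, 0.001]
contact_force: [-0.5, -0.7, 1.2]
gripper_width: 1.0
grasp_force: 0.0
```

step_arm([
  [[-0.2, 0, 0, 0, 0, 0, 0], [-0.2, 0, 0, 0, 0, 0, 0], [-0.2, 0, 0, 0, 0, 0, 0], [-0.2, 0, 0, 0, 0, 0, 0], [-0.2, 0, 0, 0, 0, 0, 0], [-0.2, 0, 0, -50, 0, 0, 0], [-0.2, 0, 0, -90, 0, 0, 0], [-0.2, 0, 0, -130, 0, 0, 0], [-0.2, 0, 0, -160, 0, 0, 0], [-0.2, 0, 0, -160, 0, 0, 0]],
])

```text
t: 35.95
eef_pos: [0.5336, -0.3696, 0.1732]
tool_rot: [0.006, 0.181, 0.984, -0.002]
contact_force: [1.3, -0.7, -2.1]
gripper_width: 0.693
grasp_force: 34.9
```

```bash
python3 -c "
from h import *
plan(.485,.230,.16,92.7)"
```

```text
t 35.95 pos [ 0.5336 -0.3696  0.1732] xyaw 159.2 q7 1.55 -> [258.7 543.2   8.3] [ 0.3  0.8 66.5]
```

step_arm([
  [[-0.2, 12, 27, 0, 0, 0, 3], [-0.2, 26, 55, 0, 0, 0, 6], [-0.2, 40, 85, 0, 0, 0, 10], [-0.2, 55, 116, 0, 0, 0, 14], [-0.2, 70, 147, 0, 0, 0, 18], [-0.2, 85, 178, 0, 0, 0, 22], [-0.2, 99, 209, 0, 0, 0, 26], [-0.2, 114, 240, 0, 0, 0, 30], [-0.2, 129, 270, 0, 0, 0, 34], [-0.2, 143, 300, 0, 0, 0, 38]],
])

```text
t: 36.78
eef_pos: [0.501, -0.0347, 0.1639]
tool_rot: [-0.0, 0.492, 0.87, -0.0]
contact_force: [0.3, -0.2, -2.0]
gripper_width: 0.694
grasp_force: 34.6
```

```bash
python3 -c "
from h import *
plan(.486,.230,.16,92.7)"
```

```text
t 36.78 pos [ 0.501  -0.0347  0.1639] xyaw 121.0 q7 0.36 -> [234.6 123.5   3.9] [-0.   0.  28.3]
```

step_arm([
  [[-0.2, 30, 16, 0, 0, 0, 4], [-0.2, 60, 32, 0, 0, 0, 8], [-0.2, 90, 47, 0, 0, 0, 12], [-0.2, 120, 63, 0, 0, 0, 16], [-0.2, 150, 79, 0, 0, 0, 20], [-0.2, 180, 95, 0, 0, 0, 24], [-0.2, 210, 110, 0, 0, 0, 28], [-0.2, 228, 120, 0, 0, 0, 28], [-0.2, 234, 123, 0, 0, 0, 28], [-0.2, 234, 123, 0, 0, 0, 28]],
])

```text
t: 37.62
eef_pos: [0.485, 0.2298, 0.1639]
tool_rot: [-0.0, 0.686, 0.728, 0.0]
contact_force: [0.1, 0.5, -2.7]
gripper_width: 0.693
grasp_force: 34.6
```

step_arm([
  [[-0.2, 0, 0, 35, 0, 0, 0], [-0.2, 0, 0, 70, 0, 0, 0], [-0.2, 0, 0, 100, 0, 0, 0], [-0.2, 0, 0, 125, 0, 0, 0], [-0.2, 0, 0, 140, 0, 0, 0], [-0.2, 0, 0, 146, 0, 0, 0], [-0.2, 0, 0, 149, 0, 0, 0], [-0.2, 0, 0, 149, 0, 0, 0]],
])

```text
t: 38.28
eef_pos: [0.4879, 0.2252, 0.0161]
tool_rot: [0.001, 0.688, 0.726, 0.0]
contact_force: [0.0, -0.1, -2.0]
gripper_width: 0.692
grasp_force: 34.9
```

step_arm([
  [[-0.2, 0, 0, 1, 0, 0, 0], [-0.2, 0, 0, 1, 0, 0, 0], [0.85, 0, 0, 0, 0, 0, 0], [0.85, 0, 0, 0, 0, 0, 0], [0.85, 0, 0, 0, 0, 0, 0], [0.85, 0, 0, -40, 0, 0, 0], [0.85, 0, 0, -80, 0, 0, 0], [0.85, 0, 0, -120, 0, 0, 0], [0.85, 0, 0, -155, 0, 0, 0], [0.85, 0, 0, -155, 0, 0, 0]],
])

```text
t: 39.12
eef_pos: [0.4899, 0.2301, 0.1774]
tool_rot: [0.002, 0.687, 0.727, 0.006]
contact_force: [0.3, 1.0, -0.3]
gripper_width: 0.922
grasp_force: 0.0
```

```bash
python3 -c "
from h import *
plan(.33,.283,.175,92.7)
c=shot('side','side7.png')
i=c['image'][220:420,150:400,::-1]
cv2.imwrite('pics/side7c.png',cv2.resize(i,None,fx=3,fy=3,interpolation=cv2.INTER_CUBIC))"
```

```text
t 39.12 pos [0.4899 0.2301 0.1774] xyaw 93.2 q7 -0.65 -> [  61.7 -156.7    1. ] [ 0.6 -0.3  0.5]
```

View pics/side7c.png

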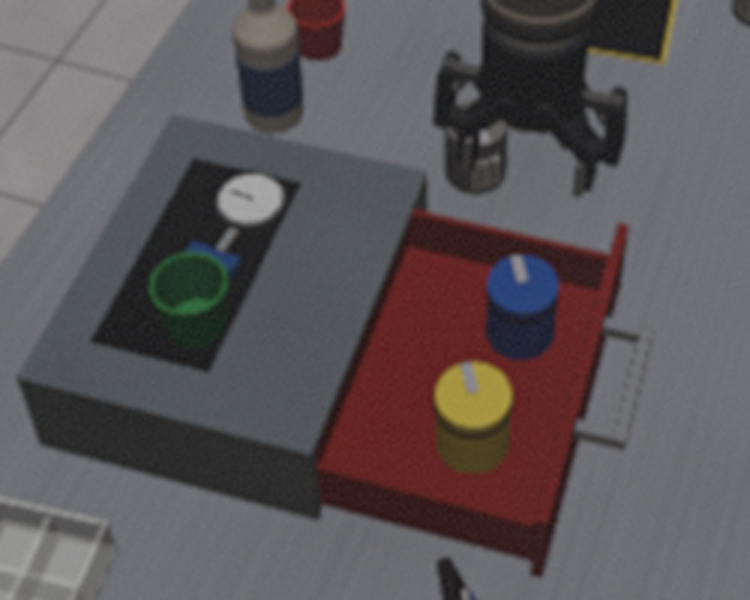

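Both tins stand upright in the drawer (blue top at crop (522,283), yellow at (473,395)). Now to grip the handle and shut it.

step_arm([
  [[0.3, 20, -40, 0, 0, 0, 0], [-0.2, 40, -80, 0, 0, 0, 0], [-0.2, 55, -115, 0, 0, 0, 0], [-0.2, 57, -118, 0, 0, 0, 0], [-0.2, 57, -118, 0, 0, 0, 0], [-0.2, 57, -118, 0, 0, 0, 0]],
])

```text
t: 39.67
eef_pos: [0.3652, 0.2774, 0.1695]
tool_rot: [0.0, 0.687, 0.727, -0.0]
contact_force: [-0.1, -0.8, 0.0]
gripper_width: 0.398
grasp_force: 0.0
```

```bash
python3 -c "
from h import *
plan(.3665,.283,.021,92.7)"
```

```text
t 39.67 pos [0.3652 0.2774 0.1695] xyaw 93.2 q7 -0.85 -> [  5.7   1.7 148.5] [-0.   0.   0.5]
```

step_arm([
  [[-0.2, 6, 1, 40, 0, 0, 0], [-0.2, 6, 1, 80, 0, 0, 0], [-0.2, 6, 1, 115, 0, 0, 0], [-0.2, 6, 1, 138, 0, 0, 0], [-0.2, 6, 1, 147, 0, 0, 0], [-0.2, 6, 1, 147, 0, 0, 0], [-1, 6, 1, 147, 0, 0, 0], [-1, 6, 1, 147, 0, 0, 0], [-1, 6, 1, 147, 0, 0, 0], [-1, 6, 1, 147, 0, 0, 0]],
], force=30)

```text
t: 40.5
eef_pos: [0.3675, 0.2844, 0.0245]
tool_rot: [0.001, 0.687, 0.726, 0.002]
contact_force: [4.8, -0.8, 1.1]
gripper_width: 0.11
grasp_force: 33.2
```

step_arm([
  [[-1, 0, 2, 0, 0, 0, 0], [-1, 0, 5, 0, 0, 0, 0], [-1, 0, 9, 0, 0, 0, 0], [-1, 0, 14, 0, 0, 0, 0], [-1, 0, 20, 0, 0, 0, 0], [-1, 0, 26, 0, 0, 0, 0], [-1, 0, 32, 0, 0, 0, 0], [-1, 0, 38, 0, 0, 0, 0], [-1, 0, 43, 0, 0, 0, 0], [-1, 0, 46, 0, 0, 0, 0]],
])

```text
t: 41.33
eef_pos: [0.4121, 0.2867, 0.0244]
tool_rot: [0.0, 0.687, 0.726, 0.0]
contact_force: [-2.1, -3.1, 9.2]
gripper_width: 0.107
grasp_force: 34.4
```

step_arm([
  [[-1, 0, 3, 0, 0, 0, 0], [-1, 0, 8, 0, 0, 0, 0], [-1, 0, 14, 0, 0, 0, 0], [-1, 0, 21, 0, 0, 0, 0], [-1, 0, 28, 0, 0, 0, 0], [-1, 0, 35, 0, 0, 0, 0], [-1, 0, 42, 0, 0, 0, 0], [-1, 0, 49, 0, 0, 0, 0], [-1, 0, 55, 0, 0, 0, 0], [-1, 0, 59, 0, 0, 0, 0]],
])

```text
t: 42.17
eef_pos: [0.471, 0.2898, 0.0245]
tool_rot: [0.0, 0.687, 0.726, 0.0]
contact_force: [-2.1, -3.2, 10.4]
gripper_width: 0.111
grasp_force: 34.2
```

step_arm([
  [[-1, 0, 3, 0, 0, 0, 0], [-1, 0, 8, 0, 0, 0, 0], [-1, 0, 14, 0, 0, 0, 0], [-1, 0, 21, 0, 0, 0, 0], [-1, 0, 28, 0, 0, 0, 0], [-1, 0, 35, 0, 0, 0, 0], [-1, 0, 42, 0, 0, 0, 0], [-1, 0, 49, 0, 0, 0, 0], [-1, 0, 55, 0, 0, 0, 0], [-1, 0, 59, 0, 0, 0, 0]],
])

```text
t: 43.0
eef_pos: [0.5299, 0.293, 0.0245]
tool_rot: [0.0, 0.687, 0.726, 0.0]
contact_force: [-1.2, -2.7, 8.0]
gripper_width: 0.108
grasp_force: 34.1
```

step_arm([
  [[-1, 0, 3, 0, 0, 0, 0], [-1, 0, 7, 0, 0, 0, 0], [-1, 0, 11, 0, 0, 0, 0], [-1, 0, 14, 0, 0, 0, 0], [-1, 0, 16, 0, 0, 0, 0], [-1, 0, 17, 0, 0, 0, 0], [-1, 0, 18, 0, 0, 0, 0]],
])

```text
t: 43.58
eef_pos: [0.5472, 0.2939, 0.0245]
tool_rot: [0.0, 0.687, 0.726, -0.0]
contact_force: [-5.6, -2.9, 10.0]
gripper_width: 0.108
grasp_force: 34.5
```

step_arm([
  [[-1, 0, 1, 0, 0, 0, 0], [-1, 0, 2, 0, 0, 0, 0], [-1, 0, 3, 0, 0, 0, 0]],
])

```text
t: 43.83
eef_pos: [0.5471, 0.2938, 0.0245]
tool_rot: [-0.001, 0.687, 0.727, -0.003]
contact_force: [-13.4, -6.6, 17.6]
gripper_width: 0.106
grasp_force: 35.4
```

step_arm([
  [[-1, 0, -1, 0, 0, 0, 0], [-0.35, 0, -2, 0, 0, 0, 0], [-0.35, 0, -2, 0, 0, 0, 0], [-0.35, 0, -2, 0, 0, 0, 0], [-0.35, 0, -2, -30, 0, 0, 0], [-0.35, 0, -2, -70, 0, 0, 0], [-0.35, 0, -2, -110, 0, 0, 0], [-0.35, 0, -2, -150, 0, 0, 0], [-0.35, 0, -2, -180, 0, 0, 0]],
])

```text
t: 44.58
eef_pos: [0.5491, 0.2951, 0.2069]
tool_rot: [0.0, 0.687, 0.727, 0.002]
contact_force: [1.5, -0.3, -0.8]
gripper_width: 0.329
grasp_force: 0.0
```

step_arm([
  [[-0.35, 0, -35, 0, 0, 0, 0], [-0.35, 0, -70, 0, 0, 0, 0], [-0.35, 0, -70, 0, 0, 0, 0], [-0.35, 0, -70, 0, 0, 0, 0], [-0.35, 0, -70, 0, 0, 0, 0]],
])

```text
t: 45.0
eef_pos: [0.479, 0.2903, 0.2034]
tool_rot: [0.0, 0.687, 0.727, 0.0]
contact_force: [-0.1, -0.3, -0.3]
gripper_width: 0.323
grasp_force: 0.0
```

```bash
python3 -c "
from h import *
c=shot('side','side8.png')
i=c['image'][180:420,130:400,::-1]
cv2.imwrite('pics/side8c.png',cv2.resize(i,None,fx=2.5,fy=2.5,interpolation=cv2.INTER_CUBIC))
print(bot.get_obs()['contact_force'],bot.get_obs()['t'])"
```

```text
[ 0.2442058   0.30390486 -0.52664133] 45.05
```

View pics/side8c.png

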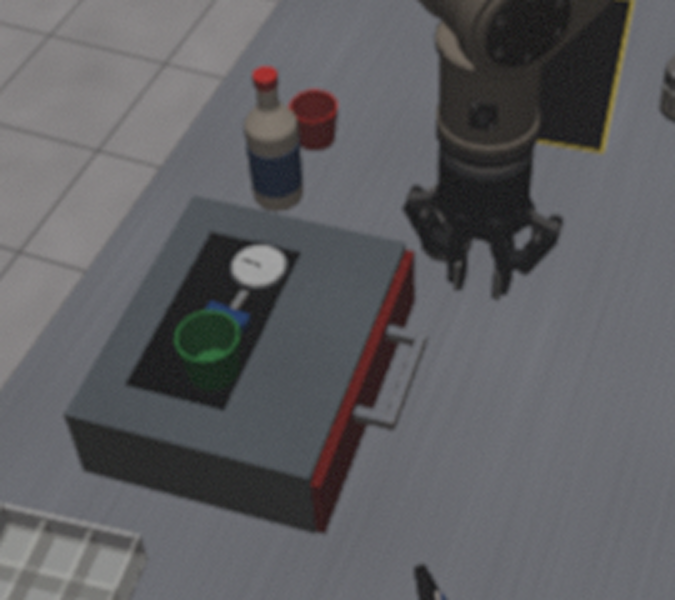

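The drawer is flush shut (panel from crop (410,255) to (318,528)), the robot is clear, and everything else is where it was. Handing in.

```bash
python3 -c "
from station import bot
print(bot.hand_in())"
```

```text
the job is handed in; nothing more can be done
None
```

The blue and yellow tins, the only two there, stood on the mat facing the reader while I pressed the green button; both went upright into the red drawer, which is shut, and the job is handed in (no verdict was returned).

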